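# Unlock the second medicine box and put its key away

## Task

Two steel medicine boxes with the same lock stand on the worktop: one is already open, its lid standing ajar, and the key was left in its lock. Draw that key out, push it fully home into the lock of the box that is still shut, turn it clockwise as far as it goes so that the lid springs up, turn it all the way back and draw it out again, then stand the key in the mug, bits down. Feel your way and never force the key or the locks; leave both lids up, the mug standing, and the other things on the worktop where they are.

Things in the scene. Friction and masses are not known exactly. Their poses are not given: they have to be found in the camera images.
- key: Double-bitted key, 123 mm long, 90 g. Origin: middle of its black bow, a flat plate 10 (x) x 40 (y) x 34 mm (z): grip it across x. z runs from tip to bow. Round steel stem 5.6 mm thick; stop collar 13.6 mm wide, its underside at z = -70; flat bits 5 (x) x 20 mm (y) from z = -78 to -96; then a round-ended nose to z = -106. The same turned half round. It leans 2 degrees in the lock.
- key_tip (a point): The point of the key's nose, 106 mm below the bow's middle along the key's own z.
- box_a: The open medicine box (its lid ajar, the key in its lock), left or right: white steel, fixed, 130 wide (y), from x = -100 (front) to 75 mm. Origin: underside; front faces its -x. The front wall is 51 mm high; above it a panel slopes up at 35 degrees to height 114 mm, with the lock near its middle; behind that a flat lid, sprung, hinged at the back, its front edge up to 30 mm higher when ajar.
- box_b: The shut medicine box, same build and size as box_a, its lid held down by the lock's bolt. Wall cabinets hang above the back and right of the worktop, from 0.57 m up: keep the wrist clear of them.
- panel_a (a point): Middle of box_a's sloped panel, 3 mm above its sheet, level with the outer face of the lock's steel plate (34 up the slope x 46 mm across). z: out of the lock along its axis, 35 degrees from vertical, towards the front; x: up the slope; y: across. In box_a the keyhole's middle is here.
- panel_b (a point): Same for box_b, but its lock is set up to 4 mm to the left or right (y): find the keyhole by touch or eye. Slot 6.6 (x) x 21.6 mm (y) in a 5 mm plate, then a turning plug with the same slot and a 6.6 mm bore for the nose. The key, its axes along these, goes in until its collar meets the plate: tip 36 mm deep. Bits pass the plate only at home. Play 0.8 mm a side, 5 degrees in turning.
- lock_a (a joint): Plug of box_a, rad: 0 home (slot in line with the plate's), grows clockwise as seen from outside to its stop at 1.35. Friction about 0.06 N m, no spring: it stays where it is left.
- lock_b (a joint): Plug of box_b, the same. It draws the bolt back; the lid comes free only near the stop, at about 1.2. Stop and home are hard: an arm that turns on past them builds up about 1 N m per 0.1 rad, so feel for them in small steps.
- lid_a (a joint): Lid of box_a, rad: 0 shut, 0.30 sprung up (ajar). It cannot be shut while the bolt is out.
- lid_b (a joint): Lid of box_b, rad: 0 shut, 0.30 sprung up (ajar); its spring lifts it once the bolt is drawn back.
- mug: Plain white mug, 97 mm high, 78 mm wide, floor 7 mm thick, empty, standing loose; 0.2 kg. Origin: under it, 16 mm from its axis towards the handle (its -y).
- mug_mouth (a point): Middle of the mug's mouth, on its axis at rim height (96 mm); the opening is about 60 mm wide.
- tuna: Bystander: flat tin, 76 mm wide, 58 mm high; origin under its middle.
- garlic: Bystander: garlic bulb, 60 mm; origin under its middle.
- spoon: Bystander: teaspoon, 132 mm long, on the draining board.

How it is judged:
On the way, in this order (a step that is already met when the one before it is completed fails the run):
1. the key is out of the lock of the open box (z of key_tip in the frame of panel_a above 0.01 m), for 0.2 s.
2. the key is fully in the lock of the shut box (z of key_tip in the frame of panel_b below -0.0325 m and x of key_tip in the frame of panel_b between -0.004 and 0.004 m and y of key_tip in the frame of panel_b between -0.0075 and 0.0075 m), for 0.2 s.
3. with the key in it, that lock is turned to its stop and the lid has sprung up (all of step 2 and value of joint lock_b above 1.31 rad and value of joint lid_b above 0.2 rad), for 0.1 s.
4. the key, still in the lock, is turned back home (all of step 2 and value of joint lock_b below 0.15 rad), for 0.1 s.
5. the key is drawn out of that lock, which stays home (z of key_tip in the frame of panel_b above 0.01 m and value of joint lock_b below 0.25 rad), for 0.2 s.
At the end, for the whole second after the job is handed in: The key stands in the mug, bits down (its tip inside, below 45 mm height, leaning less than about 50 degrees), at rest and let go; the mug is upright and within 50 mm of where it was; both lids are up (above 0.2 rad) and both locks at home (below 0.25 rad) (horizontal distance between key and mug_mouth below 0.06 m and horizontal distance between key_tip and mug_mouth below 0.036 m and height (world z) of key_tip below 0.045 m and angle between key's own z axis and vertical below 0.9 rad and angle between mug's own z axis and vertical below 0.15 rad and distance of mug from where it was at the start of the episode below 0.05 m and linear speed of key below 0.05 m/s and value of joint each of lid_b, lid_a above 0.2 rad and value of joint each of lock_b, lock_a below 0.25 rad); the robot touches nothing.
It fails at once if the key is forced against a box (more than 120 N) (contact force between key and box_a above 120 N or contact force between key and box_b above 120 N).
It fails at once if another thing on the worktop is pushed away by more than 30 mm (distance of any of tuna, garlic, spoon from where it was at the start of the episode above 0.03 m).
It also fails if it takes over 72 s, if anything falls off the work surface, if the arm or the gripper's body presses on something with over 40 N, if the wrist force passes 120 N, or if a joint passes its speed limit or range.

## Robot

A 7-joint arm with a two-finger parallel gripper is mounted at the origin on a cart in front of the work surface, level with it; the furniture and walls round the work are solid. World frame = base frame: x ahead of the robot, y to its left, z up, the work surface at z = 0. Lengths are in m, angles in rad, forces in N, time in s.
With the tool pointing down it reaches from about 0.425 to 1.025 m from the base axis. Payload 9.4 kg.
Tool frame: the origin (TCP) lies at the very end of the fingers, on their centre line; the grasp point (between the pads) lies 19 mm behind it (ctrl.grasp_offset is the distance from the TCP to the grasp point, in m); z points along the fingers, y is the line along which they close (so a half turn about z gives the same grasp; the last joint's range is limited). The gripper opens to 93 mm and grips with 3 to 60 N. Pads are 15 mm wide; open, the fingers measure 128 mm over their backs; the gripper's body (75 mm by 188 mm) begins 65 mm behind the grasp point.
Start: joints at [1.032, 0.599, -0.003, 1.599, 0.002, 0.943, -0.08], TCP at [0.323, -0.649, 0.219] pointing down, gripper open.
Joint ranges: [-2.57, 2.57], [-0.35, 1.97], [-1.29, 1.29], [0.11, 2.56], [-1.05, 4.19], [0.11, 1.86], [-2.63, 2.63]. Speed limits (rad/s): [2.22, 2.22, 3.01, 3.01, 3.14, 3.14, 3.14].

## Interface

Orientations are given as [roll, pitch, yaw] about the fixed x, y, z axes, in that order (R = Rz(yaw) Ry(pitch) Rx(roll)).
In Python, from rig import status, read_camera, ctrl gives the robot as it stands.
- The arm moves only by the tool move_arm, never from a script. Its argument "plan" is a list of rows, each a list of 7 numbers: the shift along the tool's x, y, z in m, then the turn, a rotation vector about the tool's x, y, z in rad, then the opening, from 0 (shut) to 1 (fully open). A call has 1 to 20 rows; each row shifts and turns the commanded pose from where the row before left it, along the tool's axes as they then stand; what a row does not reach is not made up. A row lasts 1/12 s, in which the tool goes at most 41.7 mm and 7.16 degrees, less where a joint would pass 70% of its speed; a pose out of reach is approached as far as the arm can. A call is refused whole if a number of a shift passes 0.0417 or a number of a turn 0.125, either way. A call with a gripper value outside its range is refused whole. The fingers move at their own pace and stop on an object; "newtons" is the grip in N (left out, the last holds). Time passes only in rows, so rows that do not move let the fingers close. It gives the time, the measured TCP pose, the force, the opening and the grip force at its end, in the units of the state.
- status.get_state(): the state, without advancing time (a new reading comes with each control period).
- read_camera(name): name is "scene" or "top"; returns a dict with "frame" (420x560x3 uint8, blue, green, red), "intrinsics" (3x3 intrinsics, pixels), "rvec" (rotation vector, rad) and "tvec" (3), from world to camera coordinates, as OpenCV has them. Camera axes: x right, y down, z forward; pixel columns grow to the right and rows downward; lengths in m; the calibration is good to about 2 mm. A picture is of the moment at which its call begins. There is no depth.
- ctrl.close_job(): hands the job in; it is judged then, once.
The state is a dict: "time": time; "joints": joint angles; "joint_velocities": joint speeds; "effort": joint torques, N m; "tool_pos": TCP position; "tool_rot": TCP orientation; "force": force on the tool from outside, world axes, zero at the start; "wrist_torque": the same for the moment, N m; "opening": opening from 0.0 (shut) to 1.0 (fully open); "grasp_force": force on a finger pad.
Only numpy, scipy, OpenCV 4.12 (cv2) and the standard library are available. Lean on these libraries where they do the work, as an engineer would, in place of code of your own. Each camera call takes 0.05 s, during which the arm holds its last target. There are 200 camera calls.

## Working session

There is one attempt and no reset: what is moved stays moved. The work goes in short steps, Python scripts to look and compute and a tool call to move; the robot and the scene stay as the last step left them, time stands still between calls to the robot, and variables do not carry over. Pictures are saved under pics/ and viewed, at most 10 in all, crops included, and the job is handed in when it is done.

Besides the shell and the picture viewer there is one more tool, called after ">>>" in YAML: its name, and indented under it one key for each argument. move_arm: Moves the arm, as the interface text tells. Its arguments: {"type":"object","properties":{"plan":{"type":"array"},"newtons":{"type":"number"}},"required":["plan"]}

```bash
ls; mkdir -p pics; python3 - <<'E'
from rig import status, read_camera, ctrl
import cv2,numpy as np,pickle
d={}
for n in("scene","top"):
    c=read_camera(n); d[n]=c; cv2.imwrite(f"pics/{n}0.png",cv2.resize(c["frame"],(784,588),interpolation=cv2.INTER_CUBIC))
    R=cv2.Rodrigues(np.array(c["rvec"]))[0]; print(n,c["intrinsics"],(-R.T@np.array(c["tvec"]).ravel()).round(3),R[2].round(2))
pickle.dump(d,open("cam0.pkl","wb"))
print(status.get_state(), ctrl.grasp_offset)
E
```

```text
pics
scene [[384.3128232    0.         275.5595496 ]
 [  0.         384.3128232  214.38100217]
 [  0.           0.           1.        ]] [ 0.176 -0.353  0.706] [ 0.48  0.51 -0.71]
top [[481.02009272   0.         279.60827316]
 [  0.         481.02009272 203.20172354]
 [  0.           0.           1.        ]] [0.52  0.059 1.18 ] [ 0.03  0.02 -1.  ]
{'time': 0.1, 'joints': array([ 1.03232173,  0.60003784, -0.00250452,  1.60003525,  0.00180872,
        0.94289403, -0.07979035]), 'joint_velocities': array([ 0.00107705, -0.00031629,  0.00054479, -0.00268106,  0.00090957,
       -0.0002782 , -0.00172782]), 'effort': array([ 6.11432421e-03, -7.66546941e+01,  1.50242217e+00, -2.52933347e+01,
       -5.23150060e-02,  1.37116096e-02,  6.17495721e-05]), 'tool_pos': array([ 0.32278866, -0.64870229,  0.21785737]), 'tool_rot': array([-3.14022857e+00,  1.57252241e-04,  4.61815880e-01]), 'force': array([-0.11413911,  0.14402931, -0.21192936]), 'wrist_torque': array([ 0.00352934,  0.01703072, -0.03073068]), 'grasp_force': 0.0, 'opening': 1.003592259336487} 0.0188
```

View pics/scene0.png

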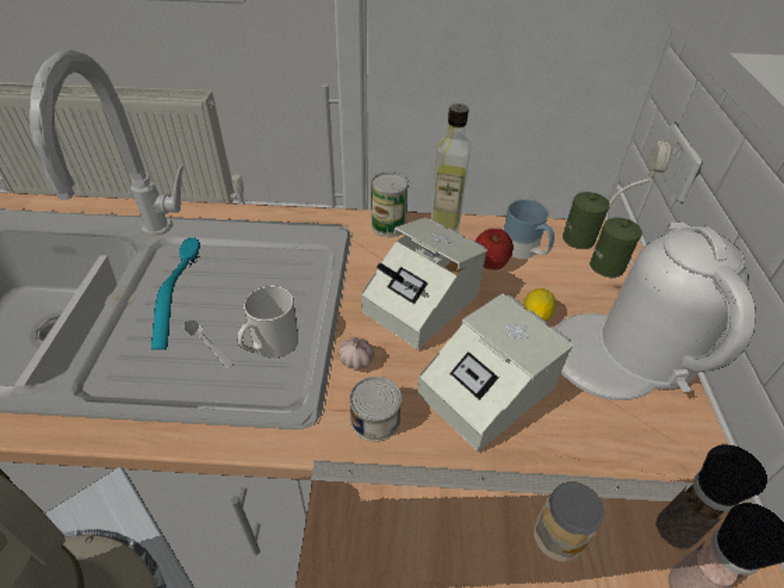

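View pics/top0.png

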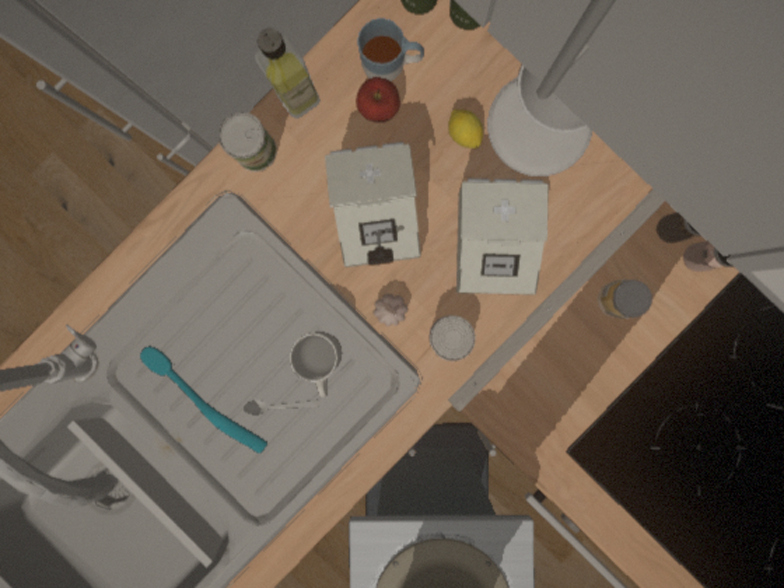

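The key is in the left box (box_a; lock near (407,285) in scene and (378,232) in top). Box_b on the right is shut, with its lock at (474,375) scene and (500,265) top. The mug is at (270,320) scene and (315,357) top. Next I'll zoom in on the locks.

```bash
cat > h.py <<'E'
import cv2,numpy as np,pickle
from scipy.spatial.transform import Rotation as Ro
def P(c):
    R=cv2.Rodrigues(np.array(c["rvec"],float))[0]; t=np.array(c["tvec"],float).ravel()
    return np.array(c["intrinsics"])@np.c_[R,t]
def proj(c,X):
    h=P(c)@np.append(X,1); return h[:2]/h[2]
def tri(c1,p1,c2,p2):
    X=cv2.triangulatePoints(P(c1),P(c2),np.array(p1,float).reshape(2,1),np.array(p2,float).reshape(2,1)).ravel(); X=X[:3]/X[3]
    return X, max(np.abs(proj(c1,X)-p1).max(),np.abs(proj(c2,X)-p2).max())
def plane(c,p,z):
    M=P(c); A=M[:,:3]; C=-np.linalg.solve(A,M[:,3]); d=np.linalg.solve(A,[p[0],p[1],1.]); return C+d*(z-C[2])/d[2]
E
python3 - <<'E'
from h import *
d=pickle.load(open("cam0.pkl","rb"))
def crop(n,x,y,w,h,s): return cv2.resize(d[n]["frame"][y:y+h,x:x+w],None,fx=s,fy=s,interpolation=cv2.INTER_CUBIC)
a=crop("scene",255,150,160,170,5)[:, :]
cv2.imwrite("pics/c1.png",cv2.resize(d["scene"]["frame"][170:320,250:410],(640,600),interpolation=cv2.INTER_CUBIC))
cv2.imwrite("pics/c2.png",cv2.resize(d["top"]["frame"][100:215,230:395],(792,552),interpolation=cv2.INTER_CUBIC))
E
```

```text
(no output)
```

View pics/c1.png

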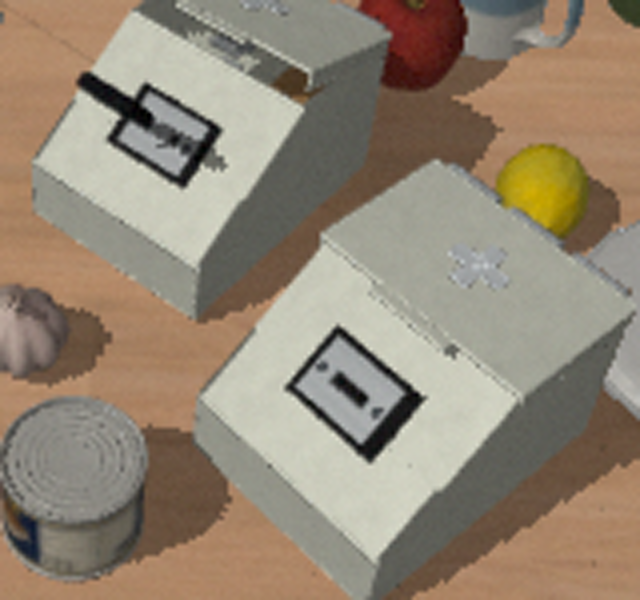

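View pics/c2.png

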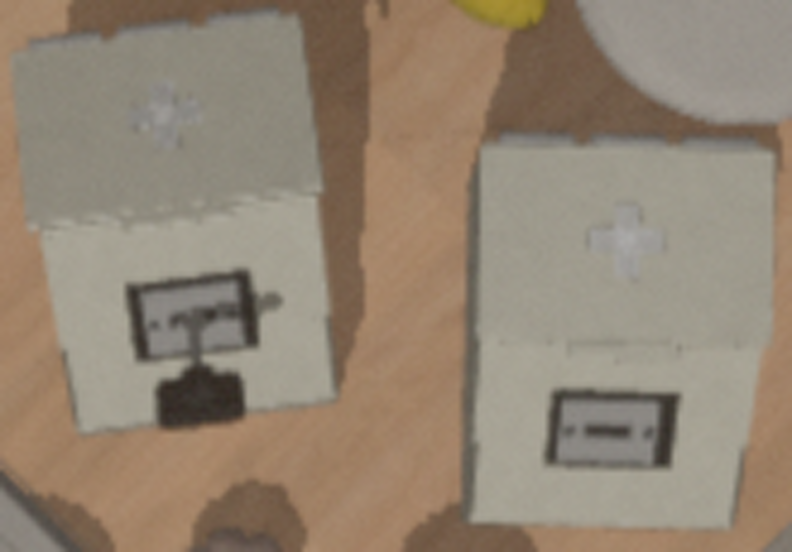

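Both lock plates are clear. The box_b slot centre is at crop (349,388) in scene and (607,431) in top, and the box_a bow is at about (114,98) and (201,397). I'll triangulate the panel corners, lock points, bow and mug.

```bash
python3 - <<'E'
from h import *
np.set_printoptions(precision=4,suppress=True)
d=pickle.load(open("cam0.pkl","rb")); S,T=d["scene"],d["top"]
s=lambda u,v:(250+(u+.5)/4-.5,170+(v+.5)/4-.5)
t=lambda u,v:(230+(u+.5)/4.8-.5,100+(v+.5)/4.8-.5)
pts={"B":[("ll",(195,400),(470,523)),("lr",(380,555),(732,527)),("ul",(322,237),(477,343)),("ur",(522,400),(765,347)),("slot",(349,388),(607,431)),("scL",(322,367),(570,431)),("scR",(377,412),(648,432)),("pgul",(338,327),(557,392)),("pgur",(420,399),(678,394)),("pgll",(288,386),(547,464)),("pglr",(371,461),(668,467))],
"A":[("ll",(35,165),(78,433)),("lr",(197,262),(335,400)),("ul",(133,12),(40,230)),("pgul",(146,84),(127,285)),("pgur",(220,128),(247,270)),("pgll",(108,138),(138,360)),("pglr",(186,186),(258,346)),("bow",(114,98),(201,397))]}
for b in pts:
    for n,p,q in pts[b]:
        X,e=tri(S,s(*p),T,t(*q)); print(b,n,X,round(e,2))
# mug: bright rim? ellipse of mouth
for n,(x,y) in(("scene",(270,320)),("top",(315,357))):
    f=d[n]["frame"]; x,y=int(x/1.4),int(y/1.4)
    cv2.imwrite(f"pics/m_{n}.png",cv2.resize(f[y-35:y+45,x-40:x+40],(400,400),interpolation=cv2.INTER_CUBIC)); print(x-40,y-35)
cv2.imwrite("pics/m.png",np.hstack([cv2.imread("pics/m_scene.png"),cv2.imread("pics/m_top.png")]))
E
```

```text
B ll [ 0.5418 -0.0319  0.049 ] 0.67
B lr [ 0.5389 -0.1587  0.0576] 1.63
B ul [ 0.6245 -0.0322  0.1169] 1.86
B ur [ 0.6209 -0.1647  0.1145] 1.93
B slot [ 0.5842 -0.0948  0.0856] 1.07
B scL [ 0.5842 -0.0771  0.0854] 0.83
B scR [ 0.5834 -0.114   0.0861] 1.05
B pgul [ 0.602  -0.07    0.0964] 0.86
B pgur [ 0.6002 -0.1266  0.0947] 0.65
B pgll [ 0.5697 -0.0678  0.0728] 1.24
B pglr [ 0.5676 -0.1257  0.072 ] 1.37
A ll [0.5895 0.1589 0.0482] 1.46
A lr [0.6031 0.0327 0.0576] 1.39
A ul [0.6798 0.1705 0.1117] 0.88
A pgul [0.6556 0.1315 0.0938] 0.79
A pgur [0.6616 0.0748 0.0949] 0.69
A pgll [0.6221 0.1279 0.0729] 0.93
A pglr [0.6285 0.0696 0.0731] 1.45
A bow [0.598  0.0959 0.1416] 0.3
152 193
185 220
```

View pics/m.png

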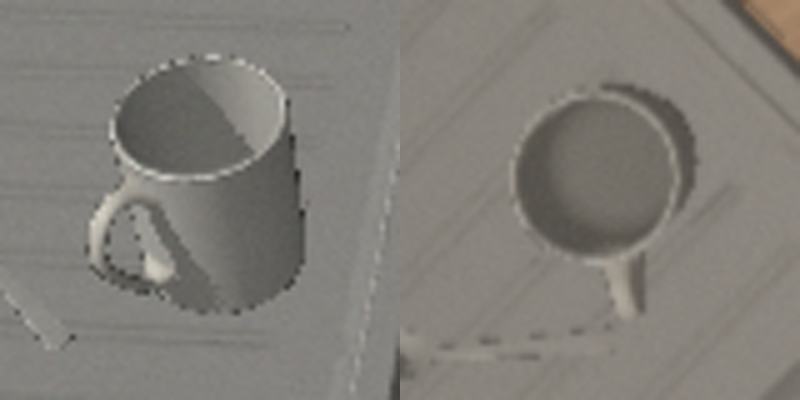

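The mug rim centre is at crop (199,118) in scene and (197,174) in top. The boxes agree between views: A yaw is about 0.107, B yaw about −0.028, and the bow fits the key geometry. First I'll raise the arm, turn it to the box yaw and swing over.

>>> move_arm:
  plan:
    - [0, 0, -0.04, 0, 0, 0, 1]
    - [0, 0, -0.04, 0, 0, 0, 1]
    - [0, 0, -0.04, 0, 0, 0, 1]
    - [0, 0, 0, 0, 0, -0.1216, 1]
    - [0, 0, 0, 0, 0, -0.1216, 1]
    - [0, 0, 0, 0, 0, -0.1216, 1]
    - [0, 0, 0, 0, 0, -0.1216, 1]
    - [0, 0, 0, 0, 0, -0.1216, 1]
    - [0, 0, 0, 0, 0, -0.1216, 1]
    - [0, 0, 0, 0, 0, -0.1216, 1]
    - [0, 0, 0, 0, 0, -0.1216, 1]
    - [0, 0, 0, 0, 0, -0.1216, 1]
    - [0, 0, 0, 0, 0, -0.1216, 1]
    - [0.0382, 0.0129, 0, 0, 0, 0, 1]
    - [0.0382, 0.0129, 0, 0, 0, 0, 1]
    - [0.0382, 0.0129, 0, 0, 0, 0, 1]
    - [0.0382, 0.0129, 0, 0, 0, 0, 1]
    - [0.0382, 0.0129, 0, 0, 0, 0, 1]
    - [0.0382, 0.0129, 0, 0, 0, 0, 1]

```text
time: 1.68
tool_pos: [0.3753, -0.4109, 0.3383]
tool_rot: [-3.141, -0.0, 1.678]
force: [0.6, -0.3, -0.0]
opening: 1.002
grasp_force: 0.0
```

>>> move_arm:
  plan:
    - [0.0382, 0.0129, 0, 0, 0, 0, 1]
    - [0.0382, 0.0129, 0, 0, 0, 0, 1]
    - [0.0382, 0.0129, 0, 0, 0, 0, 1]
    - [0.0382, 0.0129, 0, 0, 0, 0, 1]
    - [0.0382, 0.0129, 0, 0, 0, 0, 1]
    - [0.0382, 0.0129, 0, 0, 0, 0, 1]
    - [0.0382, 0.0129, 0, 0, 0, 0, 1]
    - [0.0382, 0.0129, 0, 0, 0, 0, 1]
    - [0.0382, 0.0129, 0, 0, 0, 0, 1]
    - [0.0382, 0.0129, 0, 0, 0, 0, 1]
    - [0.0382, 0.0129, 0, 0, 0, 0, 1]
    - [0.0382, 0.0129, 0, 0, 0, 0, 1]
    - [0, 0, 0, 0.122, 0, 0, 1]
    - [0, 0, 0, 0.122, 0, 0, 1]
    - [0, 0, 0, 0.122, 0, 0, 1]
    - [0, 0, 0, 0.122, 0, 0, 1]
    - [0, 0, 0, 0.122, 0, 0, 1]

```text
time: 3.1
tool_pos: [0.481, 0.0595, 0.339]
tool_rot: [-2.526, 0.0, 1.678]
force: [-0.7, 0.2, -0.5]
opening: 0.998
grasp_force: 0.0
```

The tilt went the wrong way, so I'll reverse it. I'll also set up the target script.

>>> move_arm:
  plan:
    - [0, 0, 0, -0.1222, 0, 0, 1]
    - [0, 0, 0, -0.1222, 0, 0, 1]
    - [0, 0, 0, -0.1222, 0, 0, 1]
    - [0, 0, 0, -0.1222, 0, 0, 1]
    - [0, 0, 0, -0.1222, 0, 0, 1]
    - [0, 0, 0, -0.1222, 0, 0, 1]
    - [0, 0, 0, -0.1222, 0, 0, 1]
    - [0, 0, 0, -0.1222, 0, 0, 1]
    - [0, 0, 0, -0.1222, 0, 0, 1]
    - [0, 0, 0, -0.1222, 0, 0, 1]
    - [0, 0, 0, 0, 0, 0, 1]

```text
time: 4.02
tool_pos: [0.4786, 0.0552, 0.3371]
tool_rot: [2.565, 0.01, 1.671]
force: [-0.7, 0.5, -1.8]
opening: 1.0
grasp_force: 0.0
```

```bash
cat >> h.py <<'E'
np.set_printoptions(precision=4,suppress=True)
from rig import status
TH=np.radians(35)
YA,YB=0.107,-0.028
PA=np.array([.641,.1008,.085]); PB=np.array([.584,-.095,.0855])
def box(yaw):  # columns: x up slope, y across, z out of the lock
    c,s=np.cos(TH),np.sin(TH); return Ro.from_euler("z",yaw).as_matrix()@np.array([[c,0,-s],[0,1,0],[s,0,c]])
def tool(yaw): # tool x = panel y, tool y = panel x, tool z = -panel z
    B=box(yaw); return np.c_[B[:,1],B[:,0],-B[:,2]]
def go(pos,R):
    st=status.get_state(); R0=Ro.from_euler("xyz",st["tool_rot"]).as_matrix()
    rv=Ro.from_matrix(R0.T@R).as_rotvec(); d=np.asarray(pos)-st["tool_pos"]
    print("t",round(st["time"],2),"pos",st["tool_pos"],"rot",st["tool_rot"],"turn(tool)",rv,"shift(now axes)",R0.T@d,"shift(target axes)",R.T@d)
    print("F",st["force"],"Ftool",R0.T@st["force"],"T",R0.T@st["wrist_torque"],"j",st["joints"],"open",st["opening"],st["grasp_force"])
E
python3 - <<'E'
from h import *
d=pickle.load(open("cam0.pkl","rb")); S,T=d["scene"],d["top"]
X,e=tri(S,(152+199.5/5-.5,193+118.5/5-.5),T,(185+197.5/5-.5,220+174.5/5-.5)); print("mug mouth",X,e)
R=tool(YA); bow=PA+box(YA)[:,2]*.070; print("bow",bow)
go(bow+R[:,2]*.0188-R[:,2]*.10,R)
E
```

```text
mug mouth [0.4402 0.2068 0.0926] 0.4820214862481009
bow [0.6011 0.0965 0.1423]
t 4.02 pos [0.4786 0.0552 0.3371] rot [2.5654 0.0104 1.6708] turn(tool) [-0.0347  0.0125 -0.    ] shift(now axes) [ 0.0299 -0.0031  0.1506] shift(target axes) [ 0.028  -0.0083  0.1507]
F [-0.657   0.4598 -1.8179] Ftool [ 0.5419 -1.4971  1.1886] T [ 0.5641 -0.0464  0.0504] j [ 0.3729 -0.0094 -0.6698  2.3522  0.4508  0.2558 -0.6013] open 0.9995647894002768 0.0
```

>>> move_arm:
  plan:
    - [0.005, -0.0005, 0.025, -0.0347, 0.0125, 0, 1]
    - [0.005, -0.0014, 0.025, 0, 0, 0, 1]
    - [0.005, -0.0014, 0.025, 0, 0, 0, 1]
    - [0.005, -0.0014, 0.025, 0, 0, 0, 1]
    - [0.005, -0.0014, 0.025, 0, 0, 0, 1]
    - [0.005, -0.0014, 0.025, 0, 0, 0, 1]
    - [0, 0, 0, 0, 0, 0, 0.5]
    - [0, 0, 0, 0, 0, 0, 0.5]
    - [0, 0, 0, 0, 0, 0, 0.5]
    - [0, 0, 0, 0, 0, 0, 0.5]

```text
time: 4.85
tool_pos: [0.5225, 0.0661, 0.27]
tool_rot: [2.556, 0.019, 1.658]
force: [1.0, 0.3, 0.1]
opening: 0.765
grasp_force: 0.0
```

```bash
python3 - <<'E'
from h import *
from rig import read_camera
R=tool(YA); bow=PA+box(YA)[:,2]*.070
go(bow+R[:,2]*.0188,R)
c=read_camera("top");s=read_camera("scene")
a=cv2.resize(c["frame"][90:200,220:320],(400,440),interpolation=cv2.INTER_CUBIC)
b=cv2.resize(s["frame"][130:240,240:340],(400,440),interpolation=cv2.INTER_CUBIC)
cv2.imwrite("pics/g1.png",np.hstack([a,b]))
E
```

```text
t 4.85 pos [0.5225 0.0661 0.27  ] rot [2.5562 0.019  1.6585] turn(tool) [-0.0257  0.0266 -0.0053] shift(now axes) [ 0.0264 -0.0024  0.1695] shift(target axes) [ 0.0219 -0.0066  0.17  ]
F [0.9903 0.3005 0.0554] Ftool [0.2116 0.877  0.5101] T [ 0.4498  0.0395 -0.0432] j [ 0.1328  0.1772 -0.5294  2.396   1.4891  0.2565 -1.6817] open 0.7653950210254191 0.0
```

View pics/g1.png

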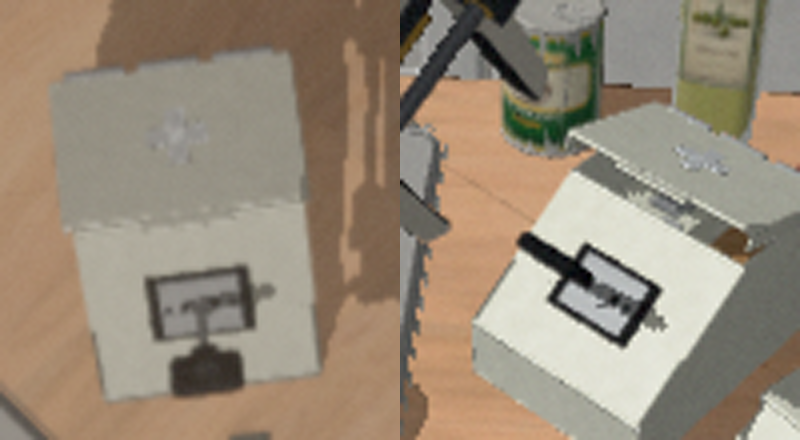

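The key is untouched: bow at (205,372) in the left crop and (552,258) in the right, with the fingers well above it. I'll approach in slower rows, since the wrist is near alignment.

>>> move_arm:
  plan:
    - [0.003, 0, 0.01, -0.013, 0.013, -0.002, 0.5]
    - [0.003, 0, 0.01, -0.013, 0.013, -0.002, 0.5]
    - [0.002, -0.001, 0.01, 0, 0, 0, 0.5]
    - [0.002, -0.001, 0.01, 0, 0, 0, 0.5]
    - [0.002, -0.001, 0.01, 0, 0, 0, 0.5]
    - [0.002, -0.001, 0.01, 0, 0, 0, 0.5]
    - [0.002, -0.001, 0.01, 0, 0, 0, 0.5]
    - [0.002, -0.001, 0.01, 0, 0, 0, 0.5]
    - [0, 0, 0, 0, 0, 0, 0.5]
    - [0, 0, 0, 0, 0, 0, 0.5]

```text
time: 5.78
tool_pos: [0.5606, 0.0878, 0.2002]
tool_rot: [2.532, -0.0, 1.676]
force: [0.1, 0.4, -0.6]
opening: 0.498
grasp_force: 0.0
```

```bash
python3 - <<'E'
from h import *
R=tool(YA); bow=PA+box(YA)[:,2]*.070
go(bow+R[:,2]*.0188,R)
E
```

```text
t 5.78 pos [0.5606 0.0878 0.2002] rot [ 2.5323 -0.0002  1.6764] turn(tool) [-0.0015  0.0006 -0.0013] shift(now axes) [0.0044 0.0007 0.0898] shift(target axes) [0.0044 0.0006 0.0898]
F [ 0.0624  0.4212 -0.5798] Ftool [ 0.4121 -0.2446  0.5364] T [ 0.4447  0.0107 -0.0144] j [ 0.1886  0.4032 -0.6834  2.4173  2.0434  0.4564 -2.2301] open 0.49755525427388425 0.0
```

>>> move_arm:
  plan:
    - [0.001, 0, 0.01, 0, 0, 0, 0.5]
    - [0.001, 0, 0.01, 0, 0, 0, 0.5]
    - [0.001, 0, 0.01, 0, 0, 0, 0.5]
    - [0.001, 0, 0.01, 0, 0, 0, 0.5]
    - [0.0004, 0, 0.01, 0, 0, 0, 0.5]
    - [0, 0, 0.01, 0, 0, 0, 0.5]
    - [0, 0, 0.01, 0, 0, 0, 0.5]
    - [0, 0, 0.01, 0, 0, 0, 0.5]
    - [0, 0, 0.01, 0, 0, 0, 0.5]
    - [0, 0, 0, 0, 0, 0, 0.5]
    - [0, 0, 0, 0, 0, 0, 0.5]

```text
time: 6.7
tool_pos: [0.6114, 0.0982, 0.1255]
tool_rot: [2.533, -0.001, 1.677]
force: [0.4, -1.2, 0.6]
opening: 0.497
grasp_force: 0.0
```

```bash
python3 - <<'E'
from h import *
from rig import read_camera
R=tool(YA); bow=PA+box(YA)[:,2]*.070
go(bow+R[:,2]*.0188,R)
c=read_camera("top");s=read_camera("scene")
a=cv2.resize(c["frame"][110:220,220:320],(400,440),interpolation=cv2.INTER_CUBIC)
b=cv2.resize(s["frame"][140:250,240:340],(400,440),interpolation=cv2.INTER_CUBIC)
cv2.imwrite("pics/g2.png",np.hstack([a,b]))
E
```

```text
t 6.7 pos [0.6114 0.0982 0.1255] rot [ 2.533 -0.001  1.677] turn(tool) [-0.0023 -0.0003 -0.0012] shift(now axes) [-0.0005  0.0011 -0.001 ] shift(target axes) [-0.0005  0.0011 -0.001 ]
F [ 0.358  -1.1924  0.6492] Ftool [-1.223   0.5603 -0.4023] T [ 0.5141 -0.0318  0.0107] j [ 0.1779  0.6251 -0.7041  2.3686  2.1893  0.624  -2.3159] open 0.4965171555953715 0.0
```

View pics/g2.png

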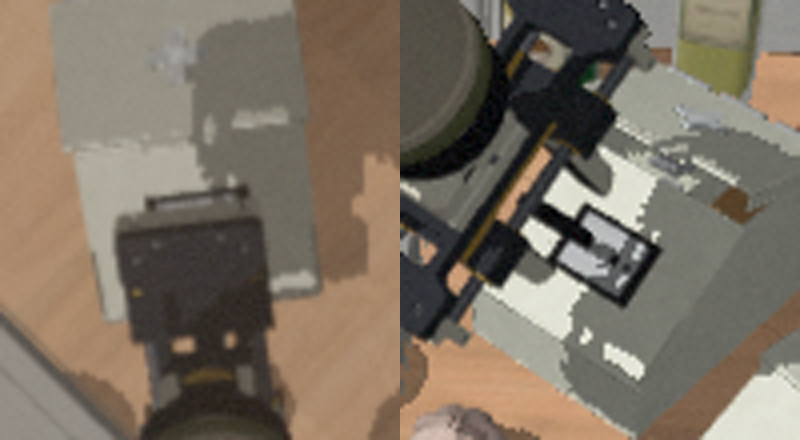

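The bow at (562,222) in the right crop sits between the two fingers, at (600,175) and (535,265). I'll close gently.

>>> move_arm:
  plan:
    - [0, 0, 0, 0, 0, 0, 0.2]
    - [0, 0, 0, 0, 0, 0, 0.2]
    - [0, 0, 0, 0, 0, 0, 0.2]
    - [0, 0, 0, 0, 0, 0, 0.1]
    - [0, 0, 0, 0, 0, 0, 0.0]
    - [0, 0, 0, 0, 0, 0, 0.0]
    - [0, 0, 0, 0, 0, 0, 0.0]
    - [0, 0, 0, 0, 0, 0, 0.0]
  newtons: 8

```text
time: 7.47
tool_pos: [0.6115, 0.0981, 0.1265]
tool_rot: [2.531, -0.0, 1.677]
force: [-0.4, -0.0, 2.1]
opening: 0.109
grasp_force: 8.0
```

```bash
python3 - <<'E'
from h import *
R=tool(YA); bow=PA+box(YA)[:,2]*.070
go(bow+R[:,2]*.0188,R)
E
```

```text
t 7.47 pos [0.6115 0.0981 0.1265] rot [ 2.5314 -0.0005  1.677 ] turn(tool) [-0.0007  0.     -0.0009] shift(now axes) [-0.0005  0.0005 -0.0002] shift(target axes) [-0.0005  0.0005 -0.0002]
F [-0.4143 -0.0265  2.0742] Ftool [ 0.0186  0.8487 -1.9375] T [ 0.5082 -0.077  -0.0382] j [ 0.178   0.6233 -0.7042  2.3689  2.1894  0.6241 -2.316 ] open 0.10900764027768402 8.000055402517319
```

>>> move_arm:
  plan:
    - [0, 0, 0, 0, 0, 0, 0]
    - [0, 0, 0, 0, 0, 0, 0]
    - [0, 0, 0, 0, 0, 0, 0]
    - [0, 0, -0.003, 0, 0, 0, 0]
    - [0, 0, -0.003, 0, 0, 0, 0]
    - [0, 0, -0.003, 0, 0, 0, 0]
    - [0, 0, 0, 0, 0, 0, 0]
  newtons: 40

```text
time: 8.05
tool_pos: [0.6061, 0.0975, 0.1343]
tool_rot: [2.531, -0.0, 1.677]
force: [0.1, -0.4, -0.9]
opening: 0.104
grasp_force: 40.0
```

```bash
python3 - <<'E'
from h import *
R=tool(YA); bow=PA+box(YA)[:,2]*.070
go(bow+R[:,2]*.0188,R)
E
```

```text
t 8.05 pos [0.6061 0.0975 0.1343] rot [ 2.5313 -0.0004  1.6772] turn(tool) [-0.0006  0.     -0.0008] shift(now axes) [-0.0005  0.0005  0.0093] shift(target axes) [-0.0005  0.0005  0.0093]
F [ 0.1311 -0.355  -0.9132] Ftool [-0.3673 -0.4473  0.8014] T [ 0.5865 -0.0318 -0.0192] j [ 0.1788  0.6019 -0.705   2.3757  2.1766  0.6107 -2.3118] open 0.10446653427821746 39.9996417760849
```

The key slides freely. I'll draw it well clear and inspect it in the hand.

>>> move_arm:
  plan:
    - [0, 0, -0.006, 0, 0, 0, 0]
    - [0, 0, -0.006, 0, 0, 0, 0]
    - [0, 0, -0.006, 0, 0, 0, 0]
    - [0, 0, -0.006, 0, 0, 0, 0]
    - [0, 0, -0.006, 0, 0, 0, 0]
    - [0, 0, -0.006, 0, 0, 0, 0]
    - [0, 0, -0.006, 0, 0, 0, 0]
    - [0, 0, -0.006, 0, 0, 0, 0]
    - [0, 0, -0.006, 0, 0, 0, 0]
    - [0, 0, -0.006, 0, 0, 0, 0]
    - [0, 0, -0.006, 0, 0, 0, 0]
    - [0, 0, -0.006, 0, 0, 0, 0]
    - [0, 0, -0.006, 0, 0, 0, 0]
    - [0, 0, 0, 0, 0, 0, 0]
    - [0, 0, 0, 0, 0, 0, 0]

```text
time: 9.3
tool_pos: [0.562, 0.0927, 0.1982]
tool_rot: [2.531, -0.0, 1.677]
force: [-0.6, 0.9, -1.3]
opening: 0.106
grasp_force: 40.0
```

```bash
python3 - <<'E'
from h import *
from rig import read_camera
go(PB-box(YB)[:,2]*(-.106-.02-.0188*-1),tool(YB))
c=read_camera("top");s=read_camera("scene"); pickle.dump({"top":c,"scene":s},open("cam1.pkl","wb"))
a=cv2.resize(c["frame"][110:220,220:320],(400,440),interpolation=cv2.INTER_CUBIC)
b=cv2.resize(s["frame"][130:240,235:335],(400,440),interpolation=cv2.INTER_CUBIC)
cv2.imwrite("pics/g3.png",np.hstack([a,b]))
E
```

```text
t 9.3 pos [0.562  0.0927 0.1982] rot [ 2.5306 -0.0002  1.677 ] turn(tool) [ 0.0001 -0.0771  0.1098] shift(now axes) [-0.1808 -0.0626 -0.0135] shift(target axes) [-0.187  -0.0424  0.0008]
F [-0.5685  0.8837 -1.262 ] Ftool [ 0.9387 -1.1104  0.7634] T [0.5218 0.0029 0.005 ] j [ 0.1773  0.4109 -0.6861  2.4158  2.042   0.4691 -2.2371] open 0.10608275919024938 39.99972939491272
```

View pics/g3.png

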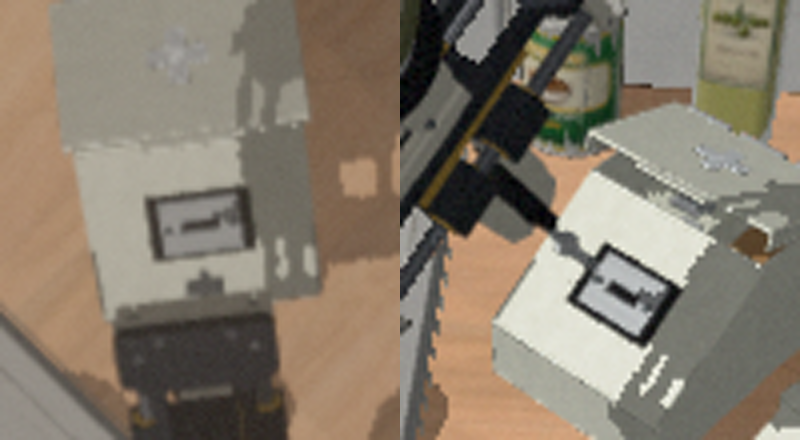

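The key is free. Its nose is at about (207,272) in the top crop and (598,268) in the scene crop, and slot A now shows at (202,226) and (628,292). I'll triangulate these and get slot centroids by mask.

```bash
python3 - <<'E'
from h import *
d=pickle.load(open("cam1.pkl","rb")); S,T=d["scene"],d["top"]
d0=pickle.load(open("cam0.pkl","rb")); S0,T0=d0["scene"],d0["top"]
s=lambda u,v:(235+(u-400+.5)/4-.5,130+(v+.5)/4-.5)
t=lambda u,v:(220+(u+.5)/4-.5,110+(v+.5)/4-.5)
st=status.get_state(); R0=Ro.from_euler("xyz",st["tool_rot"]).as_matrix()
tip=st["tool_pos"]+R0[:,2]*.0872; print("exp tip",tip,"proj S",proj(S,tip),"T",proj(T,tip), "saw S",s(598,268),"T",t(207,272))
for n,p,q in (("tip",(598,268),(207,272)),("slotA",(628,292),(202,226)),("bits",(572,243),(207,285))):
    X,e=tri(S,s(*p),T,t(*q)); print(n,X,e)
def cen(c,p,r=(7,4),inv=True):
    f=cv2.cvtColor(c["frame"],cv2.COLOR_BGR2GRAY).astype(float); x,y=map(int,np.round(p)); w=f[y-r[1]:y+r[1]+1,x-r[0]:x+r[0]+1]
    k=np.clip(110-w,0,None); Y,X=np.mgrid[y-r[1]:y+r[1]+1,x-r[0]:x+r[0]+1]
    print(w.astype(int)); return np.array([(k*X).sum(),(k*Y).sum()])/k.sum()
b=cen(S0,(250+349/4,170+388/4),(6,5)),cen(T0,(230+607/4.8,100+431/4.8),(6,2)); print(b)
print("slotB",tri(S0,b[0],T0,b[1]))
a=cen(S,s(628,292),(6,5)),cen(T,t(202,226),(8,3)); print(a)
E
```

```text
exp tip [0.6118 0.098  0.1263] proj S [281.6532 196.0205] T [270.8409 176.429 ] saw S (284.125, 196.625) T (271.375, 177.625)
tip [0.611  0.0951 0.1269] 1.834505261931895
slotA [0.6406 0.0992 0.0871] 1.6844601309159657
bits [0.5995 0.0966 0.1513] 0.597163780785877
[[115 163 163 140 160 169 167 166 169 167 166 162 165]
 [168 164 140  67  68 146 164 168 171 168 165 167 162]
 [167 144  76  29  27  74 149 166 170 168 171 165 165]
 [167 113  53  26  13  20  71 137 164 170 170 170 169]
 [168 155 114  47  27  27  25  46 138 165 168 170 168]
 [171 173 169 103  73  28  26  18  53 111 163 171 170]
 [167 170 171 169 148  75  34  20  27  22 105 165 169]
 [165 166 171 170 169 146  83  40  22  13  26 141 170]
 [170 167 165 168 170 170 148  92  37  26  74 151 167]
 [169 169 166 168 171 172 171 150  94  68 146 170 165]
 [160 174 169 168 166 169 174 172 161 148 169 168  87]]
[[134 125 105 103 104 103 104 111 112 111 112 120 133]
 [128 113  76  66  64  67  66  67  66  66  72 104 131]
 [131 118  92  83  82  82  81  76  71  73  76 109 132]
 [134 129 121 122 118 117 118 113 110 107 111 121 133]
 [136 135
[... 643 characters left out ...]
179 139  89 173 160  92  68  92]
 [189 188 187 186 190 193 192 180 190 146 100  88  89]
 [181 192 189 187 185 189 191 194 190 190 161 188  74]]
[[145 145 145 145 146 144 144 145 146 144 139 104  94  99  91  94  87]
 [146 144 143 140 135 134 132 131 128 124 115  86  80 107  96  91  81]
 [143 145 144 128 107  97  91  90  78  70  65  59  74 125 116 100  88]
 [130 144 141 104  72  63  62  65  69  67  72  79  90 132 141 125 118]
 [101 134 141 102  83  90  94  98 101 105 109 114 126 141 142 144 141]
 [115 130 139 121 119 127 129 135 137 139 141 140 144 143 144 144 145]
 [142 143 142 142 140 143 143 144 145 144 144 145 145 144 145 142 142]]
(array([292.1344, 203.1041]), array([271.3244, 165.2798]))
```

```bash
python3 - <<'E'
from h import *
d=pickle.load(open("cam1.pkl","rb")); S,T=d["scene"],d["top"]
d0=pickle.load(open("cam0.pkl","rb"))
print("slotA",tri(S,(290.4,203.0),T,(269.4,165.9)))
PAt=np.array([.6407,.1012,.0846]); print("PA from tcp proj",proj(S,PAt),proj(T,PAt))
st=status.get_state(); R0=Ro.from_euler("xyz",st["tool_rot"]).as_matrix()
for z in(-.106,-.096,-.087,-.078,-.07,0):
    X=st["tool_pos"]-R0[:,2]*(.0188+z); print(z,X,proj(S,X),proj(T,X))
v=cv2.resize(S["frame"][160:210,252:307],(440,400),interpolation=cv2.INTER_CUBIC)
w=cv2.resize(T["frame"][155:205,250:295],(360,400),interpolation=cv2.INTER_CUBIC)
cv2.imwrite("pics/g4.png",np.hstack([v,w]))
E
```

```text
slotA (array([0.6409, 0.1015, 0.0841]), np.float64(1.1226480003290362))
PA from tcp proj [289.3296 202.9438] [270.0205 165.3972]
-0.106 [0.6118 0.098  0.1263] [281.6532 196.0205] [270.8409 176.429 ]
-0.096 [0.6061 0.0974 0.1344] [280.0385 194.5712] [271.0052 178.7111]
-0.087 [0.601  0.0969 0.1418] [278.556  193.2404] [271.1552 180.7964]
-0.078 [0.5959 0.0963 0.1492] [277.0449 191.8841] [271.3075 182.9121]
-0.07 [0.5913 0.0958 0.1558] [275.677  190.6563] [271.4448 184.8188]
0 [0.5514 0.0916 0.2131] [262.6167 178.9333] [272.7266 202.6292]
```

View pics/g4.png

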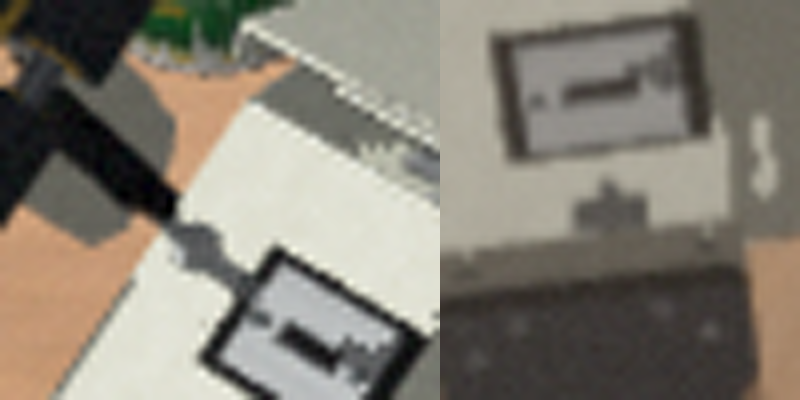

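The key hangs straight on the tool axis within about 0.7 mm: bits at (170,212) in the right half of the zoom, and the camera residual matches that of slot A. So keyhole B should be near (0.5842,−0.0955,0.0852). I'll move above it.

>>> move_arm:
  plan:
    - [0, 0, 0, 0, -0.0385, 0.055, 0]
    - [0, 0, 0, 0, -0.0385, 0.055, 0]
    - [-0.015, -0.0034, 0, 0, 0, 0, 0]
    - [-0.0155, -0.0035, 0, 0, 0, 0, 0]
    - [-0.0155, -0.0035, 0, 0, 0, 0, 0]
    - [-0.0155, -0.0035, 0, 0, 0, 0, 0]
    - [-0.0155, -0.0035, 0, 0, 0, 0, 0]
    - [-0.0155, -0.0035, 0, 0, 0, 0, 0]
    - [-0.0155, -0.0035, 0, 0, 0, 0, 0]
    - [-0.0155, -0.0035, 0, 0, 0, 0, 0]
    - [-0.0155, -0.0035, 0, 0, 0, 0, 0]
    - [-0.0155, -0.0035, 0, 0, 0, 0, 0]
    - [-0.0155, -0.0035, 0, 0, 0, 0, 0]
    - [-0.0155, -0.0035, 0, 0, 0, 0, 0]
    - [0, 0, 0, 0, 0, 0, 0]
    - [0, 0, 0, 0, 0, 0, 0]

```text
time: 10.73
tool_pos: [0.5223, -0.0925, 0.1732]
tool_rot: [2.532, -0.001, 1.541]
force: [0.2, 0.4, -1.5]
opening: 0.105
grasp_force: 40.0
```

```bash
sed -i 's/^YA,YB.*/&\nGB=None/; s/PB=np.array(.*)/PB=np.array([.5842,-.0955,.0852])/' h.py; cat > b.py <<'E'
from h import *
import sys
go(PB+box(YB)[:,2]*(.0872-float(sys.argv[1])),tool(YB))  # argv: tip depth wanted
E
python3 b.py -0.02
```

```text
t 10.73 pos [ 0.5223 -0.0925  0.1732] rot [ 2.5324 -0.0011  1.5406] turn(tool) [-0.0017  0.0004 -0.0025] shift(now axes) [-0.0013  0.0003  0.0004] shift(target axes) [-0.0013  0.0003  0.0004]
F [ 0.2181  0.4229 -1.4888] Ftool [ 0.4276 -0.6839  1.3388] T [ 0.617  -0.0409 -0.0359] j [ 0.6327  0.4521 -0.7304  2.5141  2.4456  0.4512 -2.3855] open 0.10503421920838048 39.99981880187988
```

>>> move_arm:
  plan:
    - [-0.0013, 0.0003, 0.004, 0, 0, 0, 0]
    - [0, 0, 0.004, 0, 0, 0, 0]
    - [0, 0, 0.004, 0, 0, 0, 0]
    - [0, 0, 0.004, 0, 0, 0, 0]
    - [0, 0, 0.0015, 0, 0, 0, 0]
    - [0, 0, 0.0015, 0, 0, 0, 0]
    - [0, 0, 0.0015, 0, 0, 0, 0]
    - [0, 0, 0.0015, 0, 0, 0, 0]
    - [0, 0, 0, 0, 0, 0, 0]

```text
time: 11.48
tool_pos: [0.5353, -0.0933, 0.1556]
tool_rot: [2.532, -0.001, 1.543]
force: [1.3, 0.2, -1.4]
opening: 0.105
grasp_force: 40.0
```

```bash
python3 b.py 0.002
```

```text
t 11.48 pos [ 0.5353 -0.0933  0.1556] rot [ 2.5317 -0.0005  1.5428] turn(tool) [-0.0009 -0.0004 -0.0003] shift(now axes) [-0.0008 -0.0003  0.0005] shift(target axes) [-0.0008 -0.0003  0.0005]
F [ 1.3487  0.1914 -1.3996] Ftool [0.2285 0.2989 1.9165] T [ 0.6131 -0.0205 -0.0058] j [ 0.6157  0.5089 -0.7252  2.5046  2.4587  0.5008 -2.3852] open 0.10512134218503315 39.99969184398651
```

>>> move_arm:
  plan:
    - [-0.0006, -0.0002, 0.001, 0, 0, 0, 0]
    - [0, 0, 0.001, 0, 0, 0, 0]
    - [0, 0, 0.001, 0, 0, 0, 0]
    - [0, 0, 0.001, 0, 0, 0, 0]
    - [0, 0, 0.001, 0, 0, 0, 0]
    - [0, 0, 0.001, 0, 0, 0, 0]
    - [0, 0, 0, 0, 0, 0, 0]

```text
time: 12.07
tool_pos: [0.5386, -0.094, 0.1506]
tool_rot: [2.532, -0.001, 1.543]
force: [0.4, 0.1, -0.9]
opening: 0.103
grasp_force: 40.0
```

```bash
python3 b.py 0.008
```

```text
t 12.07 pos [ 0.5386 -0.094   0.1506] rot [ 2.5317 -0.0006  1.5426] turn(tool) [-0.001  -0.0004 -0.0004] shift(now axes) [-0.0002 -0.0001  0.0005] shift(target axes) [-0.0002 -0.0001  0.0005]
F [ 0.3805  0.1017 -0.9499] Ftool [ 0.1118 -0.2347  0.9949] T [ 0.6362 -0.0231  0.0384] j [ 0.6128  0.5246 -0.7238  2.502   2.4632  0.5137 -2.3852] open 0.10292911769826196 39.99970078468323
```

>>> move_arm:
  plan:
    - [0, 0, 0.001, 0, 0, 0, 0]
    - [0, 0, 0.001, 0, 0, 0, 0]
    - [0, 0, 0.001, 0, 0, 0, 0]
    - [0, 0, 0.001, 0, 0, 0, 0]
    - [0, 0, 0.001, 0, 0, 0, 0]
    - [0, 0, 0, 0, 0, 0, 0]

```text
time: 12.57
tool_pos: [0.5415, -0.0941, 0.1465]
tool_rot: [2.532, -0.0, 1.543]
force: [-0.9, -0.2, -1.1]
opening: 0.101
grasp_force: 40.0
```

```bash
python3 b.py 0.013
```

```text
t 12.57 pos [ 0.5415 -0.0941  0.1465] rot [ 2.5316 -0.0005  1.5427] turn(tool) [-0.0009 -0.0003 -0.0004] shift(now axes) [-0.0002 -0.0002  0.0005] shift(target axes) [-0.0002 -0.0002  0.0005]
F [-0.9068 -0.2263 -1.1488] Ftool [-0.2523 -1.3958  0.4259] T [ 0.6233 -0.001   0.0142] j [ 0.6089  0.5372 -0.7224  2.4995  2.4658  0.5244 -2.3852] open 0.10060627820383045 39.99988496303558
```

>>> move_arm:
  plan:
    - [0, 0, 0.001, 0, 0, 0, 0]
    - [0, 0, 0.001, 0, 0, 0, 0]
    - [0, 0, 0.001, 0, 0, 0, 0]
    - [0, 0, 0.001, 0, 0, 0, 0]
    - [0, 0, 0.001, 0, 0, 0, 0]
    - [0, 0, 0.001, 0, 0, 0, 0]
    - [0, 0, 0, 0, 0, 0, 0]

```text
time: 13.15
tool_pos: [0.5449, -0.0942, 0.1416]
tool_rot: [2.532, -0.001, 1.543]
force: [-0.5, 0.1, -1.1]
opening: 0.104
grasp_force: 40.0
```

```bash
python3 b.py 0.019
```

```text
t 13.15 pos [ 0.5449 -0.0942  0.1416] rot [ 2.5316 -0.0005  1.5427] turn(tool) [-0.0009 -0.0004 -0.0004] shift(now axes) [-0.0002 -0.0001  0.0005] shift(target axes) [-0.0002 -0.0001  0.0005]
F [-0.5495  0.0826 -1.1418] Ftool [ 0.0665 -1.1062  0.6199] T [ 0.6851  0.0292 -0.0248] j [ 0.6044  0.5522 -0.7207  2.4964  2.4689  0.5369 -2.3851] open 0.10356645864476391 39.99959349632263
```

>>> move_arm:
  plan:
    - [0, 0, 0.0012, 0, 0, 0, 0]
    - [0, 0, 0.0012, 0, 0, 0, 0]
    - [0, 0, 0.0012, 0, 0, 0, 0]
    - [0, 0, 0.0012, 0, 0, 0, 0]
    - [0, 0, 0.0012, 0, 0, 0, 0]
    - [0, 0, 0.0012, 0, 0, 0, 0]
    - [0, 0, 0.0012, 0, 0, 0, 0]
    - [0, 0, 0.0012, 0, 0, 0, 0]
    - [0, 0, 0.0012, 0, 0, 0, 0]
    - [0, 0, 0.0012, 0, 0, 0, 0]
    - [0, 0, 0, 0, 0, 0, 0]

```text
time: 14.07
tool_pos: [0.5518, -0.0944, 0.1317]
tool_rot: [2.532, -0.001, 1.543]
force: [-0.1, -0.5, -1.3]
opening: 0.102
grasp_force: 40.0
```

```bash
python3 b.py 0.031
```

```text
t 14.07 pos [ 0.5518 -0.0944  0.1317] rot [ 2.5317 -0.0005  1.5427] turn(tool) [-0.0009 -0.0004 -0.0004] shift(now axes) [-0.0002 -0.0001  0.0005] shift(target axes) [-0.0002 -0.0001  0.0005]
F [-0.0534 -0.5188 -1.3161] Ftool [-0.5208 -0.7855  1.0563] T [ 0.5773  0.0002 -0.0097] j [ 0.5958  0.5818 -0.7169  2.4895  2.4754  0.5605 -2.3847] open 0.10214278440425081 39.999815225601196
```

Now I'll feel for the collar in 1 mm and then 0.5 mm steps.

>>> move_arm:
  plan:
    - [0, 0, 0.001, 0, 0, 0, 0]
    - [0, 0, 0.001, 0, 0, 0, 0]
    - [0, 0, 0.001, 0, 0, 0, 0]
    - [0, 0, 0.001, 0, 0, 0, 0]
    - [0, 0, 0.0005, 0, 0, 0, 0]
    - [0, 0, 0, 0, 0, 0, 0]

```text
time: 14.57
tool_pos: [0.5543, -0.0945, 0.1281]
tool_rot: [2.532, -0.0, 1.543]
force: [0.9, -0.7, -0.3]
opening: 0.109
grasp_force: 40.0
```

```bash
python3 b.py 0.036
```

```text
t 14.57 pos [ 0.5543 -0.0945  0.1281] rot [ 2.5316 -0.0005  1.5427] turn(tool) [-0.0009 -0.0003 -0.0004] shift(now axes) [-0.0002 -0.0001  0.0011] shift(target axes) [-0.0002 -0.0001  0.0011]
F [ 0.8562 -0.7276 -0.3345] Ftool [-0.7035  0.5268  0.7759] T [ 0.5924 -0.0474 -0.0319] j [ 0.5927  0.5924 -0.7155  2.4868  2.4778  0.5689 -2.3844] open 0.108776865370491 39.99976336956024
```

>>> move_arm:
  plan:
    - [0, 0, 0.0005, 0, 0, 0, 0]
    - [0, 0, 0.0005, 0, 0, 0, 0]
    - [0, 0, 0.0003, 0, 0, 0, 0]
    - [0, 0, 0, 0, 0, 0, 0]

```text
time: 14.9
tool_pos: [0.555, -0.0945, 0.1271]
tool_rot: [2.532, -0.0, 1.543]
force: [0.1, -0.4, -1.5]
opening: 0.107
grasp_force: 40.0
```

```bash
python3 b.py 0.036
```

```text
t 14.9 pos [ 0.555  -0.0945  0.1271] rot [ 2.5316 -0.0005  1.5427] turn(tool) [-0.0008 -0.0003 -0.0004] shift(now axes) [-0.0002 -0.0002 -0.0001] shift(target axes) [-0.0002 -0.0002 -0.0001]
F [ 0.0938 -0.3799 -1.5392] Ftool [-0.3779 -0.7961  1.3212] T [ 0.6608 -0.0081 -0.0764] j [ 0.5919  0.5953 -0.7151  2.4861  2.4785  0.5712 -2.3844] open 0.10653365914180682 39.9996954202652
```

>>> move_arm:
  plan:
    - [0, 0, 0.0005, 0, 0, 0, 0]
    - [0, 0, 0.0005, 0, 0, 0, 0]
    - [0, 0, 0.0004, 0, 0, 0, 0]
    - [0, 0, 0, 0, 0, 0, 0]

```text
time: 15.23
tool_pos: [0.5554, -0.0945, 0.1265]
tool_rot: [2.531, 0.0, 1.543]
force: [-6.0, -0.0, 9.6]
opening: 0.108
grasp_force: 40.0
```

```bash
python3 b.py 0.036
```

```text
t 15.23 pos [ 0.5554 -0.0945  0.1265] rot [2.531  0.0004 1.5433] turn(tool) [-0.0002  0.      0.0006] shift(now axes) [-0.0002 -0.     -0.0009] shift(target axes) [-0.0002 -0.     -0.0009]
F [-5.9563 -0.0036  9.5944] Ftool [ -0.1711   0.6234 -11.2744] T [ 0.3259 -0.202  -0.0219] j [ 0.5911  0.5975 -0.7152  2.4864  2.4794  0.5744 -2.3843] open 0.10841079531773659 40.00284969806671
```

The collar is seated at 11 N. I'll ease off slightly and turn clockwise (+z of the tool).

>>> move_arm:
  plan:
    - [0, 0, -0.0003, 0, 0, 0, 0]
    - [0, 0, 0, 0, 0, 0.05, 0]
    - [0, 0, 0, 0, 0, 0.05, 0]
    - [0, 0, 0, 0, 0, 0.05, 0]
    - [0, 0, 0, 0, 0, 0.05, 0]
    - [0, 0, 0, 0, 0, 0.05, 0]
    - [0, 0, 0, 0, 0, 0.05, 0]
    - [0, 0, 0, 0, 0, 0, 0]

```text
time: 15.9
tool_pos: [0.5557, -0.0945, 0.1267]
tool_rot: [2.552, -0.172, 1.293]
force: [-4.4, -0.7, 7.5]
opening: 0.105
grasp_force: 40.0
```

```bash
python3 b.py 0.036
```

```text
t 15.9 pos [ 0.5557 -0.0945  0.1267] rot [ 2.5521 -0.1719  1.2926] turn(tool) [ 0.0003 -0.0002 -0.3026] shift(now axes) [-0.0004 -0.0004 -0.0008] shift(target axes) [-0.0002 -0.0005 -0.0008]
F [-4.3757 -0.7178  7.4804] Ftool [-0.5845  0.9435 -8.6247] T [ 0.1199 -0.3521 -0.1298] j [ 0.6656  0.6311 -0.8309  2.4815  2.3742  0.6166 -2.5726] open 0.10452020300212672 40.005614161491394
```

The turn is going well, but joint 7 is running toward its limit (−2.57 of −2.63). I'll use the key's half-turn symmetry: let go with the key seated, spin the gripper −π about its axis with the fingers wide, and regrip.

>>> move_arm:
  plan:
    - [0, 0, 0, 0, 0, 0, 0.85]
    - [0, 0, 0, 0, 0, 0, 0.85]
    - [0, 0, 0, 0, 0, 0, 0.85]
    - [0, 0, 0, 0, 0, 0, 0.85]
    - [0, 0, 0, 0, 0, 0, 0.85]
    - [0, 0, -0.001, 0, 0, 0, 0.85]
    - [0, 0, 0, 0, 0, 0, 0.85]
    - [0, 0, 0, 0, 0, 0, 0.85]
    - [0, 0, 0, 0, 0, 0, 0.85]
    - [0, 0, 0, 0, 0, 0, 0.85]
    - [0, 0, 0, 0, 0, 0, 0.85]

```text
time: 16.82
tool_pos: [0.555, -0.0945, 0.1271]
tool_rot: [2.553, -0.171, 1.294]
force: [0.5, 0.9, 0.5]
opening: 0.828
grasp_force: 0.0
```

```bash
python3 b.py 0.036
```

```text
t 16.82 pos [ 0.555  -0.0945  0.1271] rot [ 2.553  -0.1705  1.2944] turn(tool) [-0.0009 -0.0002 -0.3003] shift(now axes) [-0.0002 -0.0001 -0.0002] shift(target axes) [-0.0002 -0.0001 -0.0002]
F [0.5297 0.8715 0.5304] Ftool [ 1.0587  0.4237 -0.1451] T [ 0.4349 -0.1236 -0.067 ] j [ 0.6648  0.6287 -0.8288  2.4818  2.3746  0.6133 -2.5714] open 0.8284865933988397 0.0
```

>>> move_arm:
  plan:
    - [0, 0, 0, 0, 0, -0.12, 0.85]
    - [0, 0, 0, 0, 0, -0.12, 0.85]
    - [0, 0, 0, 0, 0, -0.12, 0.85]
    - [0, 0, 0, 0, 0, -0.12, 0.85]
    - [0, 0, 0, 0, 0, -0.12, 0.85]
    - [0, 0, 0, 0, 0, -0.12, 0.85]
    - [0, 0, 0, 0, 0, -0.12, 0.85]
    - [0, 0, 0, 0, 0, -0.12, 0.85]
    - [0, 0, 0, 0, 0, -0.12, 0.85]
    - [0, 0, 0, 0, 0, -0.12, 0.85]
    - [0, 0, 0, 0, 0, -0.12, 0.85]
    - [0, 0, 0, 0, 0, -0.12, 0.85]
    - [0, 0, 0, 0, 0, 0, 0.85]

```text
time: 17.9
tool_pos: [0.5552, -0.0942, 0.1272]
tool_rot: [2.86, 0.549, 2.609]
force: [-0.0, -0.7, 0.5]
opening: 0.85
grasp_force: 0.0
```

```bash
python3 b.py 0.036
```

```text
t 17.9 pos [ 0.5552 -0.0942  0.1272] rot [2.8605 0.5491 2.6091] turn(tool) [-0.0003 -0.0007  1.1458] shift(now axes) [ 0.0001 -0.0006 -0.0001] shift(target axes) [-0.0005 -0.0003 -0.0001]
F [-0.0332 -0.6628  0.4979] Ftool [-0.5225 -0.4916 -0.4167] T [0.1377 0.4269 0.0196] j [ 0.3852  0.5385 -0.4148  2.4986  2.7803  0.5059 -1.5595] open 0.8503782483850129 0.0
```

>>> move_arm:
  plan:
    - [0, 0, 0, 0, 0, -0.12, 0.85]
    - [0, 0, 0, 0, 0, -0.12, 0.85]
    - [0, 0, 0, 0, 0, -0.12, 0.85]
    - [0, 0, 0, 0, 0, -0.12, 0.85]
    - [0, 0, 0, 0, 0, -0.12, 0.85]
    - [0, 0, 0, 0, 0, -0.12, 0.85]
    - [0, 0, 0, 0, 0, -0.12, 0.85]
    - [0, 0, 0, 0, 0, -0.12, 0.85]
    - [0, 0, 0, 0, 0, -0.12, 0.85]
    - [0, 0, 0, 0, 0, -0.12, 0.85]
    - [0, 0, 0, 0, 0, -0.12, 0.85]
    - [0, 0, 0, 0, 0, -0.12, 0.85]
    - [0, 0, 0, 0, 0, -0.12, 0.85]
    - [0, 0, 0, 0, 0, -0.12, 0.7]
    - [0, 0, 0, 0, 0, -0.0155, 0.5]
    - [0, 0, 0, 0, 0, 0, 0.4]
    - [0, 0, 0, 0, 0, 0, 0.4]

```text
time: 19.32
tool_pos: [0.5551, -0.0944, 0.127]
tool_rot: [-2.555, 0.177, -1.857]
force: [0.3, 0.5, 0.6]
opening: 0.608
grasp_force: 0.0
```

```bash
sed -i 's/tool(YB))/tool(YB)@Ro.from_euler("z",float(sys.argv[2]) if len(sys.argv)>2 else 0).as_matrix())/' b.py; python3 b.py 0.036 3.14159
```

```text
t 19.32 pos [ 0.5551 -0.0944  0.127 ] rot [-2.5546  0.1768 -1.8568] turn(tool) [ 0.0009  0.0002 -0.3116] shift(now axes) [ 0.0003  0.     -0.0002] shift(target axes) [ 0.0003  0.0001 -0.0002]
F [0.3144 0.5453 0.5571] Ftool [-0.7003 -0.3672 -0.2852] T [-0.5013  0.0923  0.1276] j [ 0.0454  0.5227  0.0651  2.5205  3.2825  0.5147 -0.3926] open 0.6083329075886784 0.0
```

>>> move_arm:
  plan:
    - [0, 0, 0, 0, 0, 0, 0.2]
    - [0, 0, 0, 0, 0, 0, 0.2]
    - [0, 0, 0, 0, 0, 0, 0.2]
    - [0, 0, 0, 0, 0, 0, 0.2]
    - [0, 0, 0, 0, 0, 0, 0.2]
    - [0, 0, 0, 0, 0, 0, 0.1]
    - [0, 0, 0, 0, 0, 0, 0]
    - [0, 0, 0, 0, 0, 0, 0]
    - [0, 0, 0, 0, 0, 0, 0]
    - [0, 0, 0, 0, 0, 0, 0]
  newtons: 10

```text
time: 20.15
tool_pos: [0.5552, -0.0946, 0.1272]
tool_rot: [-2.553, 0.174, -1.852]
force: [-0.1, -0.4, 1.0]
opening: 0.11
grasp_force: 10.0
```

>>> move_arm:
  plan:
    - [0, 0, 0, 0, 0, 0, 0]
    - [0, 0, 0, 0, 0, 0, 0]
    - [0, 0, 0.0003, 0, 0, 0, 0]
    - [0, 0, 0, 0, 0, 0, 0]
  newtons: 40

```text
time: 20.48
tool_pos: [0.5553, -0.0946, 0.1271]
tool_rot: [-2.553, 0.174, -1.852]
force: [-2.2, -0.6, 5.0]
opening: 0.109
grasp_force: 40.0
```

```bash
python3 b.py 0.036 3.14159
```

```text
t 20.48 pos [ 0.5553 -0.0946  0.1271] rot [-2.553   0.1741 -1.8524] turn(tool) [ 0.0001  0.0002 -0.3065] shift(now axes) [ 0.0002  0.0003 -0.0002] shift(target axes) [ 0.0001  0.0004 -0.0002]
F [-2.2252 -0.5906  5.0036] Ftool [ 0.3012 -1.2085 -5.3652] T [0.0063 0.0341 0.0199] j [ 0.0446  0.5229  0.0666  2.5206  3.2839  0.5159 -0.3887] open 0.10917815501257609 39.974931478500366
```

Gripped and still seated. I'll continue clockwise to about 1.2.

>>> move_arm:
  plan:
    - [0, 0, 0, 0, 0, 0.06, 0]
    - [0, 0, 0, 0, 0, 0.06, 0]
    - [0, 0, 0, 0, 0, 0.06, 0]
    - [0, 0, 0, 0, 0, 0.06, 0]
    - [0, 0, 0, 0, 0, 0.06, 0]
    - [0, 0, 0, 0, 0, 0.06, 0]
    - [0, 0, 0, 0, 0, 0.06, 0]
    - [0, 0, 0, 0, 0, 0.06, 0]
    - [0, 0, 0, 0, 0, 0.06, 0]
    - [0, 0, 0, 0, 0, 0.06, 0]
    - [0, 0, 0, 0, 0, 0.06, 0]
    - [0, 0, 0, 0, 0, 0.06, 0]
    - [0, 0, 0, 0, 0, 0.06, 0]
    - [0, 0, 0, 0, 0, 0.06, 0]
    - [0, 0, 0, 0, 0, 0, 0]

```text
time: 21.73
tool_pos: [0.5555, -0.0948, 0.1273]
tool_rot: [-2.863, 0.551, -2.67]
force: [-2.1, -1.2, 5.2]
opening: 0.105
grasp_force: 40.0
```

```bash
python3 b.py 0.036 3.14159
```

```text
t 21.73 pos [ 0.5555 -0.0948  0.1273] rot [-2.8628  0.5514 -2.67  ] turn(tool) [-0.0005  0.0001 -1.1504] shift(now axes) [ 0.0005  0.0004 -0.0002] shift(target axes) [-0.0001  0.0006 -0.0002]
F [-2.0932 -1.1528  5.156 ] Ftool [-0.6668 -1.6257 -5.4044] T [ 0.2302 -0.0381  0.0275] j [ 0.2152  0.5203 -0.1744  2.5094  3.0351  0.4957 -0.978 ] open 0.10505069185765226 39.97669279575348
```

>>> move_arm:
  plan:
    - [0, 0, 0, 0, 0, 0.05, 0]
    - [0, 0, 0, 0, 0, 0.05, 0]
    - [0, 0, 0, 0, 0, 0.05, 0]
    - [0, 0, 0, 0, 0, 0.03, 0]
    - [0, 0, 0, 0, 0, 0, 0]

```text
time: 22.15
tool_pos: [0.5555, -0.0949, 0.1273]
tool_rot: [-2.975, 0.591, -2.877]
force: [-2.0, -0.8, 5.7]
opening: 0.107
grasp_force: 40.0
```

```bash
python3 b.py 0.036 3.14159
```

```text
t 22.15 pos [ 0.5555 -0.0949  0.1273] rot [-2.9747  0.5911 -2.8767] turn(tool) [-0.0007  0.0001 -1.3287] shift(now axes) [ 0.0006  0.0003 -0.0002] shift(target axes) [-0.0002  0.0007 -0.0002]
F [-1.9664 -0.8191  5.7289] Ftool [-1.4385 -1.2575 -5.8058] T [ 0.2801 -0.0256  0.0316] j [ 0.2515  0.5224 -0.2252  2.507   2.9812  0.4955 -1.1006] open 0.10696412764308 39.97647285461426
```

>>> move_arm:
  plan:
    - [0, 0, 0, 0, 0, 0.02, 0]
    - [0, 0, 0, 0, 0, 0.02, 0]
    - [0, 0, 0, 0, 0, 0.02, 0]
    - [0, 0, 0, 0, 0, 0, 0]

```text
time: 22.48
tool_pos: [0.5555, -0.0949, 0.1273]
tool_rot: [-3.014, 0.6, -2.947]
force: [-1.0, -1.1, 5.6]
opening: 0.105
grasp_force: 40.0
```

```bash
python3 b.py 0.036 3.14159
```

```text
t 22.48 pos [ 0.5555 -0.0949  0.1273] rot [-3.0144  0.5996 -2.9474] turn(tool) [-0.0007 -0.     -1.3879] shift(now axes) [ 0.0006  0.0003 -0.0003] shift(target axes) [-0.0002  0.0006 -0.0003]
F [-1.0237 -1.0501  5.5726] Ftool [-2.1484 -1.4963 -5.1332] T [ 0.3574 -0.0831 -0.015 ] j [ 0.2633  0.5234 -0.242   2.5063  2.9632  0.4957 -1.1413] open 0.1047531229895089 39.975067377090454
```

>>> move_arm:
  plan:
    - [0, 0, 0, 0, 0, 0.02, 0]
    - [0, 0, 0, 0, 0, 0.02, 0]
    - [0, 0, 0, 0, 0, 0, 0]

```text
time: 22.73
tool_pos: [0.5555, -0.0949, 0.1273]
tool_rot: [-3.042, 0.604, -2.996]
force: [-1.7, -1.1, 6.0]
opening: 0.107
grasp_force: 40.0
```

```bash
python3 b.py 0.036 3.14159; python3 - <<'E'
from h import *
from rig import read_camera
c=read_camera("scene"); o=pickle.load(open("cam0.pkl","rb"))["scene"]
# lid far corners of B seen in scene: front-right ~ crop(522,400) -> print diff of the lid region
m=np.abs(c["frame"].astype(int)-o["frame"]).max(2)>25
# expected front-edge right corner raised by 25mm
for nm,X in(("shut",(.6209,-.1647,.1145)),("up",(.625,-.1647,.139))): print(nm,proj(c,np.array(X)))
print("\n".join("".join(".#"[int(v)] for v in r[::2]) for r in m[205:300:3,340:430]))
E
```

```text
t 22.73 pos [ 0.5555 -0.0949  0.1273] rot [-3.0417  0.6042 -2.9958] turn(tool) [-0.0008 -0.0001 -1.428 ] shift(now axes) [ 0.0006  0.0003 -0.0002] shift(target axes) [-0.0002  0.0006 -0.0002]
F [-1.7107 -1.1493  5.9946] Ftool [-1.8751 -1.4817 -5.8712] T [ 0.4356 -0.1431 -0.0251] j [ 0.2715  0.524  -0.2534  2.5057  2.951   0.4959 -1.1688] open 0.10658709355059671 39.974936842918396
shut [378.1894 269.6576]
up [382.2974 260.6066]
.................############################
................#############################
......###......############.#################
.#####........#############..################
####...........#############....#############
##...............##########......############
...................#.######......############
##...................#####......#############
####.........#.........#.......##############
###...........#...#......###..###############
######.#....#.#..#..........#################
####.###......................###############
######..##.#....#.#.............#############
########.####################################
########.#.#.#####################.##########
#################################.###########
###############################..############
.############################....############
#.##########################..#.#############
###.#####################......##############
#####.#################........##############
.#####..#############...........#############
#####..#############.............############
####..############..................#########
##...############.....................#######
#...############......................##.####
#.#############............#........########.
#############...........#.......#.###########
############..................###############
###########.................#################
#########................####################
#######...............#.#####################
```

>>> move_arm:
  plan:
    - [0, 0, 0, 0, 0, 0.02, 0]
    - [0, 0, 0, 0, 0, 0.02, 0]
    - [0, 0, 0, 0, 0, 0, 0]

```text
time: 23.03
tool_pos: [0.5555, -0.0949, 0.1273]
tool_rot: [-3.069, 0.608, -3.044]
force: [-1.8, -2.5, 5.5]
opening: 0.106
grasp_force: 40.0
```

```bash
python3 b.py 0.036 3.14159; python3 - <<'E'
from h import *
from rig import read_camera
c=read_camera("scene")
cv2.imwrite("pics/l1.png",cv2.resize(c["frame"][150:320,250:420],(600,600),interpolation=cv2.INTER_CUBIC))
E
```

```text
t 23.03 pos [ 0.5555 -0.0949  0.1273] rot [-3.0691  0.6077 -3.0441] turn(tool) [-0.0009 -0.     -1.4679] shift(now axes) [ 0.0006  0.0003 -0.0002] shift(target axes) [-0.0002  0.0007 -0.0002]
F [-1.8461 -2.4635  5.4619] Ftool [-1.4133 -2.6766 -5.4907] T [ 0.3903 -0.0899 -0.1454] j [ 0.2796  0.5247 -0.2647  2.5052  2.9389  0.4962 -1.1961] open 0.1055678343592804 39.970829486846924
```

View pics/l1.png

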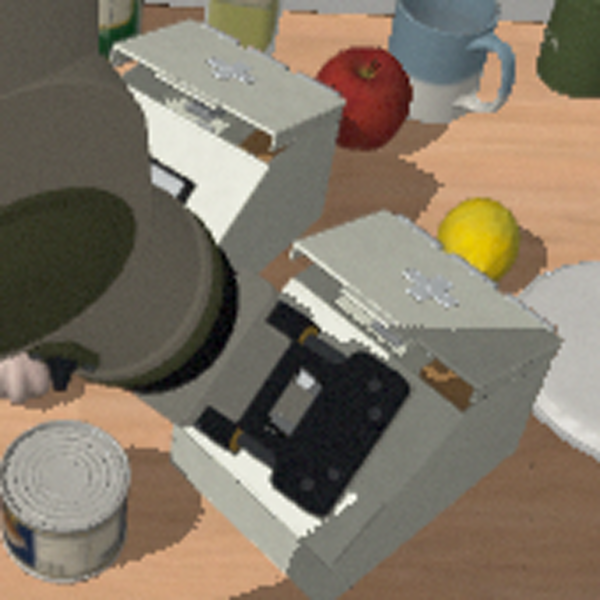

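Lid B has sprung up: it stands ajar at (420,280), like box A's. The torque is just starting to rise, so I'll take one more small step to be sure of the stop.

>>> move_arm:
  plan:
    - [0, 0, 0, 0, 0, 0.02, 0]
    - [0, 0, 0, 0, 0, 0, 0]
    - [0, 0, 0, 0, 0, 0, 0]

```text
time: 23.33
tool_pos: [0.5555, -0.0949, 0.1273]
tool_rot: [-3.082, 0.609, -3.067]
force: [-1.5, -2.5, 4.8]
opening: 0.104
grasp_force: 40.0
```

```bash
python3 b.py 0.036 3.14159
```

```text
t 23.33 pos [ 0.5555 -0.0949  0.1273] rot [-3.0822  0.6088 -3.0667] turn(tool) [-0.0007 -0.     -1.4864] shift(now axes) [ 0.0006  0.0003 -0.0002] shift(target axes) [-0.0002  0.0006 -0.0002]
F [-1.5494 -2.4795  4.7967] Ftool [-1.3235 -2.645  -4.7759] T [ 0.3839 -0.1131 -0.2364] j [ 0.2835  0.5252 -0.2702  2.505   2.9333  0.4964 -1.2089] open 0.10409905351026075 39.9772846698761
```

The stop is felt (0.24 N m against 0.06 friction). Turning back now.

>>> move_arm:
  plan:
    - [0, 0, 0, 0, 0, -0.05, 0]
    - [0, 0, 0, 0, 0, -0.08, 0]
    - [0, 0, 0, 0, 0, -0.08, 0]
    - [0, 0, 0, 0, 0, -0.08, 0]
    - [0, 0, 0, 0, 0, -0.08, 0]
    - [0, 0, 0, 0, 0, -0.08, 0]
    - [0, 0, 0, 0, 0, -0.08, 0]
    - [0, 0, 0, 0, 0, -0.08, 0]
    - [0, 0, 0, 0, 0, -0.08, 0]
    - [0, 0, 0, 0, 0, -0.08, 0]
    - [0, 0, 0, 0, 0, -0.08, 0]
    - [0, 0, 0, 0, 0, -0.08, 0]
    - [0, 0, 0, 0, 0, -0.08, 0]
    - [0, 0, 0, 0, 0, -0.08, 0]
    - [0, 0, 0, 0, 0, -0.08, 0]
    - [0, 0, 0, 0, 0, -0.08, 0]
    - [0, 0, 0, 0, 0, -0.08, 0]
    - [0, 0, 0, 0, 0, -0.08, 0]
    - [0, 0, 0, 0, 0, 0, 0]

```text
time: 24.92
tool_pos: [0.5551, -0.0945, 0.127]
tool_rot: [-2.532, 0.041, -1.658]
force: [-2.1, -0.4, 5.4]
opening: 0.104
grasp_force: 40.0
```

```bash
python3 b.py 0.036 3.14159
```

```text
t 24.92 pos [ 0.5551 -0.0945  0.127 ] rot [-2.5325  0.0413 -1.6576] turn(tool) [ 0.0005  0.0001 -0.0719] shift(now axes) [ 0.0002  0.0001 -0.0003] shift(target axes) [ 0.0002  0.0001 -0.0003]
F [-2.1292 -0.3796  5.4216] Ftool [ 0.3386 -1.3998 -5.6566] T [-0.1229 -0.0495  0.0797] j [-0.0016  0.5273  0.1328  2.5237  3.3491  0.5265 -0.2202] open 0.10374936610964323 39.9865186214447
```

>>> move_arm:
  plan:
    - [0, 0, 0, 0, 0, -0.03, 0]
    - [0, 0, 0, 0, 0, -0.03, 0]
    - [0, 0, 0, 0, 0, -0.03, 0]
    - [0, 0, 0, 0, 0, -0.02, 0]
    - [0, 0, 0, 0, 0, 0, 0]

```text
time: 25.33
tool_pos: [0.5551, -0.0945, 0.127]
tool_rot: [-2.532, -0.02, -1.57]
force: [-2.9, 0.1, 6.2]
opening: 0.104
grasp_force: 40.0
```

```bash
python3 b.py 0.036 3.14159
```

```text
t 25.33 pos [ 0.5551 -0.0945  0.127 ] rot [-2.5317 -0.02   -1.5698] turn(tool) [0.0007 0.0003 0.0352] shift(now axes) [ 0.0002  0.0001 -0.0003] shift(target axes) [ 0.0002  0.0001 -0.0003]
F [-2.8829  0.1138  6.2449] Ftool [ 0.0078 -1.2147 -6.7711] T [-0.0967 -0.048   0.1876] j [-0.0221  0.5299  0.1629  2.525   3.3788  0.5322 -0.1429] open 0.10381997349359037 39.99621033668518
```

>>> move_arm:
  plan:
    - [0, 0, 0, 0, 0, -0.02, 0]
    - [0, 0, 0, 0, 0, 0, 0]
    - [0, 0, 0, 0, 0, 0, 0]

```text
time: 25.58
tool_pos: [0.5551, -0.0945, 0.127]
tool_rot: [-2.532, -0.031, -1.554]
force: [-3.0, 0.1, 5.6]
opening: 0.104
grasp_force: 40.0
```

```bash
python3 b.py 0.036 3.14159
```

```text
t 25.58 pos [ 0.5551 -0.0945  0.127 ] rot [-2.532  -0.0307 -1.5544] turn(tool) [0.0006 0.0003 0.054 ] shift(now axes) [ 0.0001  0.0001 -0.0003] shift(target axes) [ 0.0002  0.0001 -0.0003]
F [-2.9974  0.1123  5.5734] Ftool [ 0.01   -0.7367 -6.2863] T [-0.1243 -0.0071  0.1831] j [-0.0257  0.5303  0.1683  2.5252  3.384   0.5332 -0.1293] open 0.10365157004998547 39.995954632759094
```

>>> move_arm:
  plan:
    - [0, 0, 0, 0, 0, -0.02, 0]
    - [0, 0, 0, 0, 0, -0.01, 0]
    - [0, 0, 0, 0, 0, 0, 0]

```text
time: 25.83
tool_pos: [0.5551, -0.0945, 0.127]
tool_rot: [-2.533, -0.048, -1.529]
force: [-2.2, -0.3, 4.7]
opening: 0.104
grasp_force: 40.0
```

```bash
python3 b.py 0.036 3.14159
```

```text
t 25.83 pos [ 0.5551 -0.0945  0.127 ] rot [-2.533  -0.0481 -1.5293] turn(tool) [0.0006 0.0003 0.0845] shift(now axes) [ 0.0002  0.0001 -0.0003] shift(target axes) [ 0.0002  0.0001 -0.0003]
F [-2.1941 -0.301   4.6778] Ftool [ 0.4346 -0.8565 -5.0856] T [-0.1156 -0.0858  0.1113] j [-0.0316  0.5312  0.1768  2.5256  3.3924  0.535  -0.1072] open 0.10365924162340047 39.997939467430115
```

>>> move_arm:
  plan:
    - [0, 0, 0, 0, 0, -0.02, 0]
    - [0, 0, 0, 0, 0, -0.015, 0]
    - [0, 0, 0, 0, 0, 0, 0]

```text
time: 26.08
tool_pos: [0.555, -0.0946, 0.127]
tool_rot: [-2.535, -0.068, -1.501]
force: [-3.0, -0.7, 5.2]
opening: 0.101
grasp_force: 40.1
```

```bash
python3 b.py 0.036 3.14159
```

```text
t 26.08 pos [ 0.555  -0.0946  0.127 ] rot [-2.5347 -0.0681 -1.5009] turn(tool) [0.0006 0.0002 0.1192] shift(now axes) [ 0.0001  0.0001 -0.0002] shift(target axes) [ 0.0001  0.0001 -0.0002]
F [-3.0324 -0.6697  5.2235] Ftool [ 0.8104 -0.4311 -6.0072] T [-0.1525 -0.1277  0.4095] j [-0.0383  0.5321  0.1868  2.5261  3.4017  0.5371 -0.0819] open 0.10080527645220563 40.085299015045166
```

The home stop is felt at 0.41 N m. I'll relax to the middle of the play and draw out gently.

>>> move_arm:
  plan:
    - [0, 0, 0, 0, 0, 0.04, 0]
    - [0, 0, 0, 0, 0, 0.04, 0]
    - [0, 0, 0, 0, 0, 0.025, 0]
    - [0, 0, 0, 0, 0, 0, 0]
    - [0, 0, -0.001, 0, 0, 0, 0]
    - [0, 0, -0.001, 0, 0, 0, 0]
    - [0, 0, -0.002, 0, 0, 0, 0]
    - [0, 0, -0.002, 0, 0, 0, 0]
    - [0, 0, 0, 0, 0, 0, 0]

```text
time: 26.83
tool_pos: [0.5514, -0.0944, 0.1319]
tool_rot: [-2.532, -0.008, -1.587]
force: [-0.1, -0.1, -0.8]
opening: 0.107
grasp_force: 40.0
```

```bash
python3 b.py 0.03 3.14159
```

```text
t 26.83 pos [ 0.5514 -0.0944  0.1319] rot [-2.532  -0.0077 -1.5872] turn(tool) [0.0012 0.0003 0.014 ] shift(now axes) [ 0.0002 -0.0001 -0.0001] shift(target axes) [ 0.0002 -0.0001 -0.0001]
F [-0.1112 -0.0599 -0.8322] Ftool [0.0553 0.5671 0.6195] T [-0.6706 -0.0565  0.1058] j [-0.0169  0.5147  0.1556  2.5286  3.3744  0.5196 -0.1584] open 0.10695043953232809 39.982298612594604
```

>>> move_arm:
  plan:
    - [0, 0, -0.002, 0, 0, 0.007, 0]
    - [0, 0, -0.002, 0, 0, 0.007, 0]
    - [0, 0, -0.002, 0, 0, 0, 0]
    - [0, 0, -0.002, 0, 0, 0, 0]
    - [0, 0, -0.002, 0, 0, 0, 0]
    - [0, 0, -0.002, 0, 0, 0, 0]
    - [0, 0, -0.002, 0, 0, 0, 0]
    - [0, 0, -0.002, 0, 0, 0, 0]
    - [0, 0, -0.002, 0, 0, 0, 0]
    - [0, 0, -0.002, 0, 0, 0, 0]
    - [0, 0, 0, 0, 0, 0, 0]

```text
time: 27.75
tool_pos: [0.5401, -0.0941, 0.1485]
tool_rot: [-2.531, 0.0, -1.599]
force: [0.2, -0.3, -0.6]
opening: 0.105
grasp_force: 40.0
```

```bash
python3 b.py -0.012 3.14159
```

```text
t 27.75 pos [ 0.5401 -0.0941  0.1485] rot [-2.5313  0.0005 -1.5991] turn(tool) [ 0.0006  0.0002 -0.0005] shift(now axes) [ 0.0001  0.0002 -0.0221] shift(target axes) [ 0.0001  0.0002 -0.0221]
F [ 0.2282 -0.2951 -0.6473] Ftool [0.2889 0.1771 0.6658] T [-0.6757 -0.1305  0.0476] j [-0.0098  0.4653  0.1461  2.5392  3.3746  0.481  -0.1692] open 0.10515645660980404 39.98225212097168
```

>>> move_arm:
  plan:
    - [0, 0, -0.002, 0, 0, 0, 0]
    - [0, 0, -0.002, 0, 0, 0, 0]
    - [0, 0, -0.003, 0, 0, 0, 0]
    - [0, 0, -0.003, 0, 0, 0, 0]
    - [0, 0, -0.003, 0, 0, 0, 0]
    - [0, 0, -0.003, 0, 0, 0, 0]
    - [0, 0, -0.003, 0, 0, 0, 0]
    - [0, 0, -0.003, 0, 0, 0, 0]
    - [0, 0, -0.003, 0, 0, 0, 0]
    - [0, 0, 0, 0, 0, 0, 0]
    - [0, 0, 0, 0, 0, 0, 0]
    - [0, 0, 0, 0, 0, 0, 0]

```text
time: 28.75
tool_pos: [0.5261, -0.0937, 0.1687]
tool_rot: [-2.531, 0.001, -1.599]
force: [-1.0, 0.2, -0.3]
opening: 0.11
grasp_force: 40.0
```

```bash
python3 b.py -0.015 3.14159
```

```text
t 28.75 pos [ 0.5261 -0.0937  0.1687] rot [-2.5314  0.0005 -1.599 ] turn(tool) [ 0.0006  0.0003 -0.0004] shift(now axes) [ 0.0002  0.0003 -0.0005] shift(target axes) [ 0.0002  0.0003 -0.0005]
F [-0.9572  0.2486 -0.2785] Ftool [-0.2215  0.9495 -0.324 ] T [-0.6518 -0.1287  0.0682] j [ 0.0007  0.4023  0.1315  2.549   3.3754  0.4273 -0.1664] open 0.10988067787019433 39.982250332832336
```

The key is out. I'll lift, set the tool vertical and head for the mug.

>>> move_arm:
  plan:
    - [0, -0.0143, -0.0205, 0, 0, 0, 0]
    - [0, -0.0143, -0.0205, 0, 0, 0, 0]
    - [0, -0.0143, -0.0205, 0, 0, 0, 0]
    - [0, -0.0143, -0.0205, 0, 0, 0, 0]
    - [0, -0.0143, -0.0205, 0, 0, 0, 0]
    - [0, 0, 0, -0.061, 0, 0, 0]
    - [0, 0, 0, -0.061, 0, 0, 0]
    - [0, 0, 0, -0.061, 0, 0, 0]
    - [0, 0, 0, -0.061, 0, 0, 0]
    - [0, 0, 0, -0.061, 0, 0, 0]
    - [0, 0, 0, -0.061, 0, 0, 0]
    - [0, 0, 0, -0.061, 0, 0, 0]
    - [0, 0, 0, -0.061, 0, 0, 0]
    - [0, 0, 0, -0.061, 0, 0, 0]
    - [0, 0, 0, -0.061, 0, 0, 0]
    - [0, 0, 0, 0, 0, 0, 0]

```text
time: 30.08
tool_pos: [0.4758, -0.072, 0.1013]
tool_rot: [-2.881, -0.022, -1.603]
force: [0.1, -0.1, -1.5]
opening: 0.104
grasp_force: 40.0
```

```bash
cat > m.py <<'E'
from h import *
import sys
st=status.get_state(); R=Ro.from_euler("xyz",[np.pi,0,st["tool_rot"][2]]).as_matrix()
go([.4405,.2070,float(sys.argv[1])],R)
E
python3 m.py 0.26
```

```text
t 30.08 pos [ 0.4758 -0.072   0.1013] rot [-2.881  -0.0216 -1.6032] turn(tool) [-0.2606 -0.0215  0.0028] shift(now axes) [-0.2742  0.0004 -0.1705] shift(target axes) [-0.2777  0.0443 -0.1587]
F [ 0.0661 -0.0597 -1.4893] Ftool [0.0254 0.3183 1.4574] T [-0.3139 -0.145   0.0574] j [-0.1546  0.4836  0.2391  2.4613  4.1863  0.1069 -1.0405] open 0.1041584355052699 39.98241662979126
```

That went wrong: the TCP came down to z=0.10 because the wrist hit its limits (j5 at 4.19, j6 at 0.11). Before moving again I'll fit a quick kinematic model from the logged poses and check where the tuna is.

```bash
cat > fk.py <<'E'
from h import *
from scipy.optimize import least_squares
import itertools
D=[([1.0323,.6000,-.0025,1.6000,.0018,.9429,-.0798],[.3228,-.6487,.2179],[-3.1402,.0002,.4618]),
([.3729,-.0094,-.6698,2.3522,.4508,.2558,-.6013],[.4786,.0552,.3371],[2.5654,.0104,1.6708]),
([.1328,.1772,-.5294,2.396,1.4891,.2565,-1.6817],[.5225,.0661,.27],[2.5562,.019,1.6585]),
([.1886,.4032,-.6834,2.4173,2.0434,.4564,-2.2301],[.5606,.0878,.2002],[2.5323,-.0002,1.6764]),
([.1779,.6251,-.7041,2.3686,2.1893,.624,-2.3159],[.6114,.0982,.1255],[2.533,-.001,1.677]),
([.5919,.5953,-.7151,2.4861,2.4785,.5712,-2.3844],[.555,-.0945,.1271],[2.5316,-.0005,1.5427]),
([.0454,.5227,.0651,2.5205,3.2825,.5147,-.3926],[.5551,-.0944,.127],[-2.5546,.1768,-1.8568]),
([.2835,.5252,-.2702,2.505,2.9333,.4964,-1.2089],[.5555,-.0949,.1273],[-3.0822,.6088,-3.0667]),
([.0007,.4023,.1315,2.549,3.3754,.4273,-.1664],[.5261,-.0937,.1687],[-2.5314,.0005,-1.599]),
([-.1546,.4836,.2391,2.4613,4.1863,.1069,-1.0405],[.4758,-.072,.1013],[-2.881,-.0216,-1.6032])]
def ori(j,s,c1,c7):
    ax="zyzyzyz"; out=[]; R=Ro.from_euler("z",c1)
    for a,v,k in zip(ax,j,s): R=R*Ro.from_euler(a,k*v); out.append(R)
    return R*Ro.from_euler("z",c7),out
def fk(p,j,s):
    # p: c1,c7, base xyz(3), offset at elbow x, L1, L2, L3
    R,o=ori(j,s,p[0],p[1])
    x=np.array(p[2:5])+o[1].apply([p[5],0,p[6]])+o[3].apply([p[7],0,p[8]])+o[5].apply([p[9],0,p[10]])
    return x,R
def res(p,s):
    r=[]
    for j,x,e in D:
        X,R=fk(p,j,s); r+=list(X-x)+list(.3*(R.inv()*Ro.from_euler("xyz",e)).as_rotvec())
    return r
if __name__=="__main__":
    best=None
    for s1,s3,s5,s7 in itertools.product([1,-1],repeat=4):
        s=[s1,1,s3,1,s5,1,s7]
        for c7 in(0,1.57,3.14,-1.57):
            f=least_squares(res,[0,c7,0,0,.3,0,.4,0,.4,0,.25],args=(s,),max_nfev=40)
            if best is None or f.cost<best[0]: best=(f.cost,s,f.x)
    print(best); pickle.dump(best,open("fk.pkl","wb"))
    print(np.abs(np.array(res(best[2],best[1])).reshape(-1,6)).max(0))
    from rig import read_camera
    d0=pickle.load(open("cam0.pkl","rb")); s=read_camera("scene"); t=read_camera("top")
    X,e=tri(d0["scene"],(375/1.4,392/1.4),d0["top"],(453/1.4,338/1.4)); print("tuna top",X,e)
    print("tip proj",)
    for n,c,(x0,x1,y0,y1) in(("S",s,(235,300,255,325)),("T",t,(300,350,215,265))):
        dd=np.abs(c["frame"].astype(int)-d0["scene" if n=="S" else "top"]["frame"]).max(2)
        print(n,(dd[y0:y1,x0:x1]>30).mean())
        cv2.imwrite(f"pics/t_{n}.png",c["frame"])
E
python3 fk.py
```

```text
(np.float64(0.00044254598610370436), [-1, 1, -1, 1, -1, 1, -1], array([-0.025 ,  1.5494, -0.0166, -0.0386,  0.3015,  0.0117,  0.6026,
       -0.0247,  0.4164, -0.0004,  0.348 ]))
[0.0098 0.0058 0.0077 0.0043 0.0043 0.0011]
tuna top [ 0.4662 -0.0203  0.0701] 0.9314570023973374
tip proj
S 0.7217582417582418
T 0.2728
```

The model signs are clear, and the tuna (0.466,−0.02) is about 1 cm clear of the key. I'll refine the model and plan a joint-space route that swings j5 back while lifting, then convert it into tool steps.

```bash
cat > fk2.py <<'E'
from fk import *
S=[-1,1,-1,1,-1,1,-1]
LO=np.array([-2.57,-.35,-1.29,.11,-1.05,.11,-2.63]);HI=np.array([2.57,1.97,1.29,2.56,4.19,1.86,2.63])
def FK(p,j):
    R,o=ori(j,S,p[0],p[1])
    return np.array(p[2:5])+o[0].apply(p[5:8])+o[1].apply(p[8:11])+o[3].apply(p[11:14])+o[5].apply(p[14:17]),R
def fit():
    def r(p): 
        q=[]
        for j,x,e in D:
            X,R=FK(p,j); q+=list(X-x)+list(.3*(R.inv()*Ro.from_euler("xyz",e)).as_rotvec())
        return q+list(.002*(np.array(p)-p0))
    p0=np.array([-.025,1.549,0,0,.3,0,0,0,.01,0,.6,-.02,0,.42,0,0,.35])
    f=least_squares(r,p0); return f.x,np.abs(np.array(r(f.x)[:60]).reshape(-1,6)).max(0)
def ik(p,pos,zdir,j0,w=.05,extra=None,jref=None):
    jref=j0 if jref is None else jref
    def r(j):
        X,R=FK(p,j); q=list((X-pos)*100)+list((R.apply([0,0,1])-zdir)*30)+list(w*(j-jref))
        return q
    m=.03; f=least_squares(r,np.clip(j0,LO+m+.001,HI-m-.001),bounds=(LO+m,HI-m)); X,R=FK(p,f.x)
    return f.x,np.linalg.norm(X-pos),np.degrees(np.arccos(np.clip(R.apply([0,0,1])@zdir,-1,1)))
if __name__=="__main__":
    p,e=fit(); print(p,e); pickle.dump(p,open("p.pkl","wb"))
    jc=np.array(D[-1][0]); dn=np.array([0,0,-1.])
    mug=np.array([.4405,.207,.105])
    for name,pos in(("mug",mug),("mugup",mug+[0,0,.15]),("up",np.array([.476,-.072,.26]))):
        for jr in([-.4,.3,0,2.3,0.3,.5,0],[-.4,.3,.6,2.3,1.2,.4,0],[-.4,.3,-.6,2.3,1.2,.4,0],[-.4,.5,.0,2.5,3.2,.15,0]):
            print(name,*ik(p,pos,dn,np.array(jr),.02))
E
python3 fk2.py
```

```text
[-0.      1.5708 -0.     -0.      0.2918 -0.0001 -0.015  -0.0082 -0.
 -0.015   0.647   0.     -0.0264  0.4423 -0.     -0.0004  0.3394] [0. 0. 0. 0. 0. 0.]
mug [-0.4419  0.503  -0.1583  2.2318  0.188   0.4186  0.    ] 1.6263375893259474e-08 6.722620413208828e-06
mug [-0.3571  0.5108 -0.2761  2.2265  0.3181  0.4402 -0.    ] 8.911045593882503e-08 5.6966603045806464e-05
mug [-0.088   0.5744 -0.6626  2.21    0.6743  0.5649 -0.    ] 9.036572176604055e-08 3.5583007680656365e-05
mug [-0.7697  0.5492  0.2732  2.4725  4.16    0.14    0.001 ] 0.03683401977478748 12.021036002580592
mugup [-0.4592  0.2712 -0.1217  2.0842  0.0459  0.7887 -0.    ] 4.923806028754582e-08 1.5007971104097566e-05
mugup [-0.577   0.2674  0.0265  2.091  -0.0099  0.7833 -0.    ] 5.5602843891185014e-08 4.395898023019351e-05
mugup [-0.0262  0.3324 -0.6818  2.0599  0.2799  0.8395  0.    ] 1.1828878959746485e-07 3.833434164156309e-05
mugup [-0.9795  0.3062  0.5019  2.53    4.16    0.14   -0.0128] 0.07576953841386744 23.617182995215167
up [-0.0817  0.2545  0.1426  2.1003 -0.0504  0.7899 -0.    ] 5.2634095138807895e-08 2.2829466680348277e-05
up [-0.1985  0.2588  0.2905  2.1068 -0.1035  0.7891 -0.    ] 5.435370364976476e-08 5.451463402556041e-05
up [ 0.3429  0.2769 -0.3893  2.0761  0.1433  0.8135 -0.    ] 1.1679039591627079e-07 5.05748297235845e-05
up [-0.3811  0.299   0.4936  2.53    4.16    0.14    0.003 ] 0.07740157963627098 23.907544241701075
```

The kinematic fit is exact to the printed digits. Now the route.

```bash
cat > plan.py <<'E'
from fk2 import *
from scipy.linalg import logm,expm
p=pickle.load(open("p.pkl","rb"))
def T(j):
    X,R=FK(p,j); M=np.eye(4); M[:3,:3]=R.as_matrix(); M[:3,3]=X; return M
def path(wps,ns,j0=None,show=True):
    st=status.get_state(); a=np.array(st["joints"]) if j0 is None else j0
    print("j",np.array(st["joints"]),"F",st["force"])
    M=np.eye(4); M[:3,:3]=Ro.from_euler("xyz",st["tool_rot"]).as_matrix(); M[:3,3]=st["tool_pos"]
    for w,n in zip(wps,ns):
        N=T(np.array(w)); E=expm(np.real(logm(np.linalg.inv(M)@N))/n)
        print(n,"x",E[:3,3].round(4),Ro.from_matrix(E[:3,:3]).as_rotvec().round(4),"-> tcp",N[:3,3].round(3),"tip",(N[:3,3]+N[:3,2]*.0872).round(3),"tilt",np.degrees(np.arccos(-N[2,2])).round(0))
        M=M@np.linalg.matrix_power(E,n)
E
python3 - <<'E'
from plan import *
jc=np.array(status.get_state()["joints"])
G=np.array([-.20,.22,.15,2.10,0.1,.79,1.6])
# lift first (j2 back), keep the wrist, then swing j5
A=jc.copy(); A[1]=.30; A[4]=3.9; A[5]=.16; A[6]=-.9
B=jc.copy(); B[:4]=[-.16,.14,.2,2.42]; B[4]=3.3; B[5]=.25; B[6]=-.5
W=[A,B]+[B+(G-B)*k/5 for k in range(1,6)]
path(W,[5,5,4,4,4,4,4])
E
```

```text
j [-0.1542  0.4795  0.2401  2.4611  4.1863  0.1068 -1.0401] F [ 0.3532  0.4535 -0.9103]
5 x [-0.003  -0.0147 -0.0147] [ 0.047  -0.0131  0.031 ] -> tcp [ 0.52  -0.064  0.198] tip [ 0.562 -0.063  0.122] tilt 29.0
5 x [-0.0066 -0.0254 -0.013 ] [ 0.0641 -0.0134  0.0339] -> tcp [ 0.587 -0.063  0.327] tip [ 0.651 -0.064  0.269] tilt 48.0
4 x [ 0.006  -0.0213  0.0031] [0.0479 0.0296 0.0457] -> tcp [ 0.636 -0.121  0.375] tip [ 0.706 -0.138  0.325] tilt 55.0
4 x [ 0.0132 -0.0119  0.0027] [0.0254 0.0559 0.043 ] -> tcp [ 0.635 -0.191  0.389] tip [ 0.697 -0.228  0.34 ] tilt 56.0
4 x [0.0162 0.0026 0.0007] [-0.0135  0.0691  0.0377] -> tcp [ 0.586 -0.225  0.36 ] tip [ 0.629 -0.272  0.301] tilt 47.0
4 x [ 0.0132  0.019  -0.0022] [-0.0592  0.0614  0.0281] -> tcp [ 0.523 -0.181  0.309] tip [ 0.542 -0.22   0.233] tilt 30.0
4 x [ 0.0036  0.0337 -0.0047] [-0.0987  0.0317  0.014 ] -> tcp [ 0.485 -0.055  0.278] tip [ 0.488 -0.064  0.192] tilt 6.0
```

>>> move_arm:
  plan:
    - [-0.003, -0.0147, -0.0147, 0.047, -0.013, 0.031, 0]
    - [-0.003, -0.0147, -0.0147, 0.047, -0.013, 0.031, 0]
    - [-0.003, -0.0147, -0.0147, 0.047, -0.013, 0.031, 0]
    - [-0.003, -0.0147, -0.0147, 0.047, -0.013, 0.031, 0]
    - [-0.003, -0.0147, -0.0147, 0.047, -0.013, 0.031, 0]
    - [0, 0, 0, 0, 0, 0, 0]

```text
time: 30.68
tool_pos: [0.5211, -0.0639, 0.2019]
tool_rot: [-2.638, 0.1, -1.726]
force: [-0.5, -0.0, -1.3]
opening: 0.105
grasp_force: 40.0
```

```bash
python3 - <<'E'
from plan import *
st=status.get_state();print(st["tool_pos"],st["time"],st["opening"])
jc=np.array(st["joints"])
G=np.array([-.20,.22,.15,2.10,0.1,.79,1.6])
B=np.array([jc[0],.14,jc[2],2.42,min(3.3,jc[4]),.25,jc[6]+max(0,jc[4]-3.3)*.6])
W=[B]+[B+(G-B)*k/5 for k in range(1,6)]
path(W,[5,4,4,4,4,4])
E
```

```text
[ 0.5211 -0.0639  0.2019] 30.6833 0.105118501566627
j [-0.2458  0.3014  0.3613  2.4661  4.0403  0.1953 -1.037 ] F [-0.4925 -0.008  -1.2663]
5 x [ 0.0003 -0.0273 -0.013 ] [ 0.0668 -0.0042  0.0604] -> tcp [ 0.585 -0.105  0.331] tip [ 0.65  -0.111  0.273] tilt 48.0
4 x [ 0.0022 -0.0207  0.0031] [0.0486 0.0226 0.0392] -> tcp [ 0.632 -0.155  0.379] tip [ 0.701 -0.177  0.33 ] tilt 56.0
4 x [ 0.0105 -0.0114  0.0024] [0.027  0.0511 0.0369] -> tcp [ 0.628 -0.216  0.394] tip [ 0.689 -0.257  0.346] tilt 57.0
4 x [0.0148 0.0033 0.0002] [-0.0125  0.0669  0.0313] -> tcp [ 0.581 -0.24   0.364] tip [ 0.623 -0.29   0.306] tilt 48.0
4 x [ 0.0127  0.0203 -0.0027] [-0.0596  0.0609  0.021 ] -> tcp [ 0.521 -0.189  0.311] tip [ 0.54  -0.228  0.235] tilt 30.0
4 x [ 0.0035  0.0353 -0.0049] [-0.1003  0.0315  0.0061] -> tcp [ 0.485 -0.055  0.278] tip [ 0.488 -0.064  0.192] tilt 6.0
```

>>> move_arm:
  plan:
    - [0.0003, -0.0273, -0.013, 0.067, -0.004, 0.06, 0]
    - [0.0003, -0.0273, -0.013, 0.067, -0.004, 0.06, 0]
    - [0.0003, -0.0273, -0.013, 0.067, -0.004, 0.06, 0]
    - [0.0003, -0.0273, -0.013, 0.067, -0.004, 0.06, 0]
    - [0.0003, -0.0273, -0.013, 0.067, -0.004, 0.06, 0]
    - [0.0022, -0.0207, 0.0031, 0.0486, 0.0226, 0.039, 0]
    - [0.0022, -0.0207, 0.0031, 0.0486, 0.0226, 0.039, 0]
    - [0.0022, -0.0207, 0.0031, 0.0486, 0.0226, 0.039, 0]
    - [0.0022, -0.0207, 0.0031, 0.0486, 0.0226, 0.039, 0]
    - [0, 0, 0, 0, 0, 0, 0]

```text
time: 31.52
tool_pos: [0.6337, -0.1542, 0.377]
tool_rot: [-2.211, 0.352, -2.134]
force: [-0.6, -0.3, -0.7]
opening: 0.106
grasp_force: 40.0
```

```bash
cat > q.py <<'E'
from plan import *
import sys
st=status.get_state();print(st["tool_pos"],st["time"],st["opening"])
jc=np.array(st["joints"])
G=np.array([-.20,.22,.15,2.10,0.1,.79,1.6]); n=int(sys.argv[1])
path([jc+(G-jc)*k/n for k in range(1,n+1)],[4]*n)
E
python3 q.py 4
```

```text
[ 0.6337 -0.1542  0.377 ] 31.5167 0.10556002154014517
j [-0.7589  0.2427  0.9969  2.3759  3.268   0.3414 -0.7656] F [-0.5872 -0.3112 -0.7299]
4 x [ 0.0047 -0.0201  0.0042] [0.0529 0.0323 0.0356] -> tcp [ 0.658 -0.22   0.424] tip [ 0.724 -0.261  0.385] tilt 64.0
4 x [ 0.0177 -0.0028  0.0013] [0.0068 0.0744 0.0306] -> tcp [ 0.611 -0.27   0.403] tip [ 0.659 -0.327  0.357] tilt 58.0
4 x [ 0.0193  0.0221 -0.0035] [-0.0653  0.0798  0.0163] -> tcp [ 0.534 -0.225  0.328] tip [ 0.555 -0.273  0.258] tilt 37.0
4 x [ 0.0069  0.0453 -0.008 ] [-0.1305  0.0374 -0.0066] -> tcp [ 0.485 -0.055  0.278] tip [ 0.488 -0.064  0.192] tilt 6.0
```

The controller favours swinging the elbow. I'll check whether a plain pseudo-inverse model reproduces it, then simulate the unwinding: turn +z back to the original grip side, then retrace the entry path.

```bash
cat > sim.py <<'E'
from plan import *
def jac(j):
    X,R=FK(p,j); J=np.zeros((6,7)); h=1e-5
    for i in range(7):
        k=j.copy(); k[i]+=h; Y,Q=FK(p,k); J[:3,i]=(Y-X)/h; J[3:,i]=(Q*R.inv()).as_rotvec()/h
    return J
def track(j,X,R,lam=1e-3,it=4):
    for _ in range(it):
        x,r=FK(p,j); e=np.r_[X-x,(R*r.inv()).as_rotvec()]; J=jac(j)
        j=j+J.T@np.linalg.solve(J@J.T+lam**2*np.eye(6),e)
    return j
def run(j,rows,lam=1e-3,it=2):
    j=np.array(j,float); X,R=FK(p,j)
    for r in rows:
        X=X+R.apply(r[:3]); R=R*Ro.from_rotvec(r[3:6]); j=np.clip(track(j,X,R,lam,it),LO,HI)
    return j
E
python3 - <<'E'
from sim import *
j0=[-.1542,.4795,.2401,2.4611,4.1863,.1068,-1.0401]
j1=run(j0,[[-.003,-.0147,-.0147,.047,-.013,.031]]*5); print(j1,"act",[-.2458,.3014,.3613,2.4661,4.0403,.1953,-1.037])
j1=[-.2458,.3014,.3613,2.4661,4.0403,.1953,-1.037]
print(run(j1,[[.0003,-.0273,-.013,.067,-.004,.06]]*5+[[.0022,-.0207,.0031,.0486,.0226,.039]]*4),"act",[-.7589,.2427,.9969,2.3759,3.268,.3414,-.7656])
# home->A flip check
print(run([.0454,.5227,.0651,2.5205,3.2825,.5147,-.3926],[[0,0,0,0,0,.1]]*8),"~act",[.2152,.5203,-.1744,2.5094,3.0351,.4957,-.978])
# unwind
j=np.array(status.get_state()["joints"]); K=np.array([.1328,.1772,-.5294,2.396,1.4891,.2565,-1.6817]); K3=np.array([.3729,-.0094,-.6698,2.3522,.4508,.2558,-.6013])
for i in range(5):
    j=run(j,[[0,0,0,0,0,.1]]*6); print("z+",.6*(i+1),j)
E
```

```text
[-0.2445  0.3091  0.3585  2.466   4.0425  0.1947 -1.0374] act [-0.2458, 0.3014, 0.3613, 2.4661, 4.0403, 0.1953, -1.037]
[-0.7632  0.2317  0.9993  2.3787  3.2534  0.3404 -0.7496] act [-0.7589, 0.2427, 0.9969, 2.3759, 3.268, 0.3414, -0.7656]
[ 0.2066  0.52   -0.1631  2.5101  3.047   0.4948 -0.9519] ~act [0.2152, 0.5203, -0.1744, 2.5094, 3.0351, 0.4957, -0.978]
z+ 0.6 [-0.6484  0.2071  0.8347  2.3722  3.0624  0.3339 -1.1576]
z+ 1.2 [-0.5212  0.1839  0.6654  2.3672  2.8953  0.3378 -1.5893]
z+ 1.7999999999999998 [-0.3894  0.1702  0.5     2.3614  2.767   0.3471 -2.0601]
z+ 2.4 [-0.2613  0.1632  0.3448  2.3553  2.6686  0.3585 -2.5603]
z+ 3.0 [ 0.0229  0.1618  0.0112  2.3407  2.5018  0.3887 -2.63  ]
```

A pseudo-inverse model predicts the arm well, so I can search for a waypoint by simulating it.

```bash
cat > srch.py <<'E'
from sim import *
rng=np.random.default_rng(1)
j0=np.array(status.get_state()["joints"]); X0,R0=FK(p,j0)
VL=np.array([2.22,2.22,3.01,3.01,3.14,3.14,3.14])*.7/12
def seg(j,X,R,n):
    a,Q=FK(p,j); M=np.eye(4); M[:3,:3]=Q.as_matrix(); M[:3,3]=a; N=np.eye(4); N[:3,:3]=R.as_matrix(); N[:3,3]=X
    E=expm(np.real(logm(np.linalg.inv(M)@N))/n); rows=[]; mz=9; mar=9; sp=0; top=0
    for i in range(n):
        M=M@E; k=track(j,M[:3,3],Ro.from_matrix(M[:3,:3]),1e-3,2); sp=max(sp,(np.abs(k-j)/VL).max()); j=k
        mar=min(mar,(j-LO).min(),(HI-j).min())
        mz=min(mz,(M[:3,3]+M[:3,2]*.0872)[2]); top=max(top,M[2,3])
        if mar<.02: break
    return j,mar,mz,top,sp,E
def zdir(tx,ty,ps): # down, tilted: tool x axis heading ps
    return Ro.from_euler("z",ps)*Ro.from_euler("x",np.pi)*Ro.from_rotvec([0,0,0])
best=[]
import time; t0=time.time()
while time.time()-t0<150:
    ps=rng.uniform(-np.pi,np.pi); psf=ps+rng.uniform(-1,1)
    Rw=Ro.from_rotvec([rng.uniform(-.8,.8),rng.uniform(-.9,.3),0])*Ro.from_euler("xyz",[np.pi,0,ps])
    Xw=np.array([rng.uniform(.45,.65),rng.uniform(-.2,.25),rng.uniform(.3,.42)])
    rel=(R0.inv()*Rw).magnitude(); n1=int(max(6,np.ceil(rel/.1),np.linalg.norm(Xw-X0)/.03))
    j,mar,mz,top,sp,E=seg(j0,Xw,Rw,n1)
    if mar<.05 or mz<.18 or sp>1: continue
    Rf=Ro.from_euler("xyz",[np.pi,0,psf]); Xf=np.array([.4405,.207,.28]); n2=int(max(6,np.ceil((Rw.inv()*Rf).magnitude()/.1),np.linalg.norm(Xw-Xf)/.03))
    k,mar2,mz2,_,sp2,E2=seg(j,Xf,Rf,n2)
    if mar2<.05 or mz2<.15 or sp2>1: continue
    l,mar3,_,_,sp3,E3=seg(k,Xf-[0,0,.175],Rf,12)
    if mar3<.05: continue
    best.append((min(mar,mar2,mar3)-.01*(n1+n2),n1,n2,Xw,Rw.as_euler("xyz"),psf,j,k,l,mz,mz2,sp,sp2,E,E2))
best.sort(key=lambda b:-b[0]); print(len(best))
for b in best[:3]: print(*b[:13],sep="\n  ")
for E in best[0][13:]: print(E[:3,3].round(4),Ro.from_matrix(E[:3,:3]).as_rotvec().round(4))
pickle.dump(best[:3],open("best.pkl","wb"))
E
python3 srch.py
```

```text
2
-0.32406598470545245
  28
  10
  [ 0.5877 -0.0602  0.3551]
  [2.328  0.2036 0.9999]
  0.8072065077330568
  [-1.2597  0.3648  1.1647  2.2698  1.033   0.3796 -1.606 ]
  [-0.9567  0.2548  0.5066  2.0793 -0.1643  0.845  -1.1179]
  [-0.7782  0.5214  0.3155  2.2528 -0.3913  0.4173 -0.9053]
  0.2924382794461538
  0.18837499193326426
  0.766122511587905
  0.7907804509834663
-0.34780450987823264
  30
  10
  [0.6426 0.0094 0.39  ]
  [ 2.3129 -0.0685  0.9806]
  0.9972435091912268
  [-1.2453  0.2914  1.0537  2.1718  1.0071  0.3789 -1.7824]
  [-0.8459  0.2439  0.3629  2.0736 -0.1151  0.8427 -0.9896]
  [-0.7157  0.5115  0.2251  2.249  -0.2802  0.4062 -0.8337]
  0.2805125866492062
  0.19280000000000025
  0.6327585269860269
  0.773370550770233
[ 0.0034  0.0027 -0.0026] [0.0178 0.0056 0.0955]
[ 0.0136 -0.0286 -0.0067] [0.0828 0.0114 0.0264]
```

Found a clean route: 28 rows, then 10. I'll run the first half and check it against the prediction.

>>> move_arm:
  plan:
    - [0.0034, 0.0027, -0.0026, 0.0178, 0.0056, 0.0955, 0]
    - [0.0034, 0.0027, -0.0026, 0.0178, 0.0056, 0.0955, 0]
    - [0.0034, 0.0027, -0.0026, 0.0178, 0.0056, 0.0955, 0]
    - [0.0034, 0.0027, -0.0026, 0.0178, 0.0056, 0.0955, 0]
    - [0.0034, 0.0027, -0.0026, 0.0178, 0.0056, 0.0955, 0]
    - [0.0034, 0.0027, -0.0026, 0.0178, 0.0056, 0.0955, 0]
    - [0.0034, 0.0027, -0.0026, 0.0178, 0.0056, 0.0955, 0]
    - [0.0034, 0.0027, -0.0026, 0.0178, 0.0056, 0.0955, 0]
    - [0.0034, 0.0027, -0.0026, 0.0178, 0.0056, 0.0955, 0]
    - [0.0034, 0.0027, -0.0026, 0.0178, 0.0056, 0.0955, 0]
    - [0.0034, 0.0027, -0.0026, 0.0178, 0.0056, 0.0955, 0]
    - [0.0034, 0.0027, -0.0026, 0.0178, 0.0056, 0.0955, 0]
    - [0.0034, 0.0027, -0.0026, 0.0178, 0.0056, 0.0955, 0]
    - [0.0034, 0.0027, -0.0026, 0.0178, 0.0056, 0.0955, 0]
    - [0, 0, 0, 0, 0, 0, 0]

```text
time: 32.77
tool_pos: [0.5806, -0.1232, 0.3446]
tool_rot: [3.053, 1.025, 2.45]
force: [0.2, 0.1, -0.8]
opening: 0.108
grasp_force: 40.0
```

```bash
cat > nxt.py <<'E'
import sys
exec(open("srch.py").read().split("best=[]")[0])
b=pickle.load(open("best.pkl","rb"))[0]
print("t",status.get_state()["time"],"now",j0,X0,status.get_state()["force"])
def show(n,j,X,R):
    j,mar,mz,top,sp,E=seg(j,np.array(X),R,n); print(n,"rows",E[:3,3].round(4),Ro.from_matrix(E[:3,:3]).as_rotvec().round(4),"end",j,"mar",round(mar,3),"tipmin",round(mz,3),"sp",round(sp,2)); return j
Rw=Ro.from_euler("xyz",b[4]); Rf=Ro.from_euler("xyz",[np.pi,0,b[5]])
E
python3 - <<'E'
exec(open("nxt.py").read())
rel=14*b[13][:0].shape[0]
j=j0
j=show(14,j,b[3],Rw); j=show(10,j,[.4405,.207,.28],Rf)
E
```

```text
t 32.7667 now [-1.0115  0.3367  0.9983  2.4983  2.3602  0.5022 -1.5067] [ 0.5807 -0.1233  0.3446] [ 0.2193  0.0517 -0.8041]
14 rows [ 0.0031  0.0028 -0.0026] [0.0176 0.005  0.0955] end [-1.2587  0.3638  1.1626  2.2697  1.0349  0.3811 -1.6079] mar 0.062 tipmin 0.291 sp 0.76
10 rows [ 0.0136 -0.0286 -0.0067] [0.0828 0.0114 0.0264] end [-0.956   0.2548  0.5058  2.0793 -0.164   0.845  -1.1182] mar 0.24 tipmin 0.188 sp 0.79
```

Tracking as predicted.

>>> move_arm:
  plan:
    - [0.0031, 0.0028, -0.0026, 0.0176, 0.005, 0.0955, 0]
    - [0.0031, 0.0028, -0.0026, 0.0176, 0.005, 0.0955, 0]
    - [0.0031, 0.0028, -0.0026, 0.0176, 0.005, 0.0955, 0]
    - [0.0031, 0.0028, -0.0026, 0.0176, 0.005, 0.0955, 0]
    - [0.0031, 0.0028, -0.0026, 0.0176, 0.005, 0.0955, 0]
    - [0.0031, 0.0028, -0.0026, 0.0176, 0.005, 0.0955, 0]
    - [0.0031, 0.0028, -0.0026, 0.0176, 0.005, 0.0955, 0]
    - [0.0031, 0.0028, -0.0026, 0.0176, 0.005, 0.0955, 0]
    - [0.0031, 0.0028, -0.0026, 0.0176, 0.005, 0.0955, 0]
    - [0.0031, 0.0028, -0.0026, 0.0176, 0.005, 0.0955, 0]
    - [0.0031, 0.0028, -0.0026, 0.0176, 0.005, 0.0955, 0]
    - [0.0031, 0.0028, -0.0026, 0.0176, 0.005, 0.0955, 0]
    - [0.0031, 0.0028, -0.0026, 0.0176, 0.005, 0.0955, 0]
    - [0.0031, 0.0028, -0.0026, 0.0176, 0.005, 0.0955, 0]
    - [0, 0, 0, 0, 0, 0, 0]

```text
time: 34.02
tool_pos: [0.5881, -0.0621, 0.357]
tool_rot: [2.325, 0.204, 0.998]
force: [0.0, -0.4, 0.2]
opening: 0.104
grasp_force: 40.0
```

```bash
python3 - <<'E'
exec(open("nxt.py").read())
j=show(12,j0,[.4405,.207,.28],Rf); show(12,j,[.4405,.207,.105],Rf)
E
```

```text
t 34.0167 now [-1.2523  0.354   1.1507  2.2687  1.0536  0.3932 -1.6241] [ 0.5881 -0.0622  0.3571] [ 0.0138 -0.3782  0.164 ]
12 rows [ 0.0114 -0.0241 -0.0053] [0.0692 0.0095 0.0219] end [-0.9535  0.2544  0.5024  2.0792 -0.1628  0.8449 -1.1197] mar 0.23 tipmin 0.188 sp 0.69
12 rows [0.     0.     0.0146] [ 0. -0.  0.] end [-0.7764  0.5211  0.3129  2.2527 -0.3881  0.4169 -0.9088] mar 0.307 tipmin 0.018 sp 0.2
```

>>> move_arm:
  plan:
    - [0.0114, -0.0241, -0.0053, 0.0692, 0.0095, 0.0219, 0]
    - [0.0114, -0.0241, -0.0053, 0.0692, 0.0095, 0.0219, 0]
    - [0.0114, -0.0241, -0.0053, 0.0692, 0.0095, 0.0219, 0]
    - [0.0114, -0.0241, -0.0053, 0.0692, 0.0095, 0.0219, 0]
    - [0.0114, -0.0241, -0.0053, 0.0692, 0.0095, 0.0219, 0]
    - [0.0114, -0.0241, -0.0053, 0.0692, 0.0095, 0.0219, 0]
    - [0.0114, -0.0241, -0.0053, 0.0692, 0.0095, 0.0219, 0]
    - [0.0114, -0.0241, -0.0053, 0.0692, 0.0095, 0.0219, 0]
    - [0.0114, -0.0241, -0.0053, 0.0692, 0.0095, 0.0219, 0]
    - [0.0114, -0.0241, -0.0053, 0.0692, 0.0095, 0.0219, 0]
    - [0.0114, -0.0241, -0.0053, 0.0692, 0.0095, 0.0219, 0]
    - [0.0114, -0.0241, -0.0053, 0.0692, 0.0095, 0.0219, 0]
    - [0, 0, 0, 0, 0, 0, 0]
    - [0, 0, 0, 0, 0, 0, 0]

```text
time: 35.18
tool_pos: [0.4404, 0.2053, 0.2779]
tool_rot: [3.137, 0.004, 0.81]
force: [0.6, -0.2, -1.6]
opening: 0.102
grasp_force: 40.0
```

```bash
python3 m.py 0.105; python3 - <<'E'
from h import *
from rig import read_camera
d0=pickle.load(open("cam0.pkl","rb")); c=read_camera("top"); s=read_camera("scene")
st=status.get_state(); R=Ro.from_euler("xyz",st["tool_rot"]).as_matrix(); tip=st["tool_pos"]+R[:,2]*.0872
print("tip",tip,proj(c,tip),proj(s,tip),"mug S",proj(s,np.array([.4405,.207,.096])))
# did mug / tuna / garlic / spoon move? template shift
for n,cam,(x,y,w,h) in(("mugS",s,(165,195,50,70)),("tunaS",s,(250,265,40,50)),("garlicS",s,(240,238,28,30)),("spoonT",c,(175,275,60,25)),("tunaT",c,(300,215,45,50)),("garlicT",c,(262,205,32,30))):
    o=d0["scene" if n[-1]=="S" else "top"]["frame"][y:y+h,x:x+w]; m=cv2.matchTemplate(cam["frame"],o,cv2.TM_CCOEFF_NORMED); _,v,_,l=cv2.minMaxLoc(m); print(n,round(v,2),l[0]-x,l[1]-y)
E
```

```text
t 35.18 pos [0.4404 0.2053 0.2779] rot [3.1369 0.0043 0.8103] turn(tool) [0.0047 0.0043 0.    ] shift(now axes) [ 0.0021 -0.0019  0.1729] shift(target axes) [ 0.0013 -0.0011  0.1729]
F [ 0.6425 -0.1701 -1.5725] Ftool [0.3264 0.5754 1.5738] T [-0.0453  0.0116  0.0121] j [-0.9521  0.2569  0.5002  2.082  -0.1563  0.8416 -1.1213] open 0.1020939537825499 39.98210370540619
tip [0.4401 0.2046 0.1907] [218.7518 257.7382] [184.8024 183.0942] mug S [190.7803 215.0057]
mugS 0.99 0 0
tunaS 0.8 0 0
garlicS 1.0 0 0
spoonT 0.67 302 -135
tunaT 0.66 0 0
garlicT 1.0 0 0
```

The bystanders are unmoved and the key hangs over the mug. Lowering it in.

>>> move_arm:
  plan:
    - [0.0013, -0.0011, 0.015, 0.0047, 0.0043, 0, 0]
    - [0, 0, 0.018, 0, 0, 0, 0]
    - [0, 0, 0.018, 0, 0, 0, 0]
    - [0, 0, 0.018, 0, 0, 0, 0]
    - [0, 0, 0.018, 0, 0, 0, 0]
    - [0, 0, 0.015, 0, 0, 0, 0]
    - [0, 0, 0.015, 0, 0, 0, 0]
    - [0, 0, 0.015, 0, 0, 0, 0]
    - [0, 0, 0.01, 0, 0, 0, 0]
    - [0, 0, 0.01, 0, 0, 0, 0]
    - [0, 0, 0.008, 0, 0, 0, 0]
    - [0, 0, 0.005, 0, 0, 0, 0]
    - [0, 0, 0.003, 0, 0, 0, 0]
    - [0, 0, 0, 0, 0, 0, 0]

```text
time: 36.45
tool_pos: [0.44, 0.2094, 0.1101]
tool_rot: [-3.138, -0.002, 0.807]
force: [0.0, 0.3, -0.1]
opening: 0.105
grasp_force: 40.0
```

```bash
python3 m.py 0.105
```

```text
t 36.45 pos [0.44   0.2094 0.1101] rot [-3.138  -0.0017  0.8072] turn(tool) [-0.0036 -0.0017  0.    ] shift(now axes) [-0.0014  0.0021  0.005 ] shift(target axes) [-0.0014  0.0021  0.0051]
F [ 0.0306  0.2773 -0.1104] Ftool [ 0.2212 -0.1692  0.1114] T [-0.0436  0.0239 -0.021 ] j [-0.7826  0.5124  0.3179  2.2484 -0.3863  0.4302 -0.9129] open 0.10500017114887217 39.98212158679962
```

>>> move_arm:
  plan:
    - [-0.0014, 0.002, 0.002, 0, 0, 0, 0]
    - [0, 0, 0.002, 0, 0, 0, 0]
    - [0, 0, 0.002, 0, 0, 0, 0]
    - [0, 0, 0, 0, 0, 0, 0]
    - [0, 0, 0, 0, 0, 0, 0.15]
    - [0, 0, 0, 0, 0, 0, 0.2]
    - [0, 0, 0, 0, 0, 0, 0.3]
    - [0, 0, 0, 0, 0, 0, 0.4]
    - [0, 0, 0, 0, 0, 0, 0.5]
    - [0, 0, 0, 0, 0, 0, 0.6]
    - [0, 0, 0, 0, 0, 0, 0.7]
    - [0, 0, 0, 0, 0, 0, 0.8]
    - [0, 0, 0, 0, 0, 0, 0.9]
    - [0, 0, 0, 0, 0, 0, 0.9]
    - [0, 0, 0, 0, 0, 0, 0.9]
    - [0, 0, 0, 0, 0, 0, 0.9]

```text
time: 37.78
tool_pos: [0.4404, 0.2072, 0.1044]
tool_rot: [-3.138, -0.002, 0.807]
force: [-0.8, -0.5, 0.8]
opening: 0.868
grasp_force: 0.0
```

>>> move_arm:
  plan:
    - [0, 0, -0.005, 0, 0, 0, 0.9]
    - [0, 0, -0.01, 0, 0, 0, 0.9]
    - [0, 0, -0.015, 0, 0, 0, 0.9]
    - [0, 0, -0.02, 0, 0, 0, 0.9]
    - [0, 0, -0.025, 0, 0, 0, 0.9]
    - [0, 0, -0.025, 0, 0, 0, 0.9]
    - [0, 0, -0.025, 0, 0, 0, 0.9]
    - [0, 0, -0.025, 0, 0, 0, 0.9]
    - [0, 0, -0.025, 0, 0, 0, 0.9]
    - [0, 0, 0, 0, 0, 0, 0.9]
    - [0, 0, 0, 0, 0, 0, 0.9]

```text
time: 38.7
tool_pos: [0.4411, 0.2067, 0.2812]
tool_rot: [-3.138, -0.006, 0.807]
force: [0.5, 0.2, -0.6]
opening: 0.901
grasp_force: 0.0
```

```bash
python3 - <<'E'
from h import *
from rig import read_camera
d0=pickle.load(open("cam0.pkl","rb")); s=read_camera("scene"); o=d0["scene"]["frame"]
f=s["frame"]; print(status.get_state()["force"])
x,y=150,165
g=cv2.cvtColor(f,cv2.COLOR_BGR2GRAY)[y:y+95:2,x:x+80]
print("\n".join("".join("#" if v<45 else "+" if v<80 else "." for v in r) for r in g))
for n,(a,b,w,h) in(("mug low",(170,235,45,30)),("mug handle",(165,225,15,25)),("lidB",(330,215,60,40))):
    m=cv2.matchTemplate(f,o[b:b+h,a:a+w],cv2.TM_CCOEFF_NORMED); _,v,_,l=cv2.minMaxLoc(m); print(n,round(v,2),l[0]-a,l[1]-b)
E
```

```text
[ 0.097   0.1961 -1.0539]
................................................................................
................................................................................
................................................................................
................................................................................
................................................................................
................................................................................
................................................................................
................................................................................
................................................................................
................................................................................
................................................................................
................................................................................
................................................................................
.....................
[... 2164 characters left out ...]
.
................................................................................
..........................+.....................................................
............................................................+...................
...............................+................................................
................................................................................
.................................................+..............................
................................................................................
................................................................................
mug low 0.99 0 0
mug handle 0.99 0 0
lidB 0.53 0 0
```

```bash
python3 - <<'E'
from h import *
from rig import read_camera
def bow(n,x,y,w,h):
    c=read_camera(n); g=cv2.cvtColor(c["frame"],cv2.COLOR_BGR2GRAY)[y:y+h,x:x+w]; k,l,s,q=cv2.connectedComponentsWithStats((g<50).astype(np.uint8)); i=1+s[1:,4].argmax(); return c,q[i]+[x,y],s[i]
s,a,sa=bow("scene",165,190,40,35); print(a,sa)
for z in(.1,.115,.13): print(z,plane(s,a,z))
l=cv2.cvtColor(s["frame"],cv2.COLOR_BGR2GRAY); 
# lid B front right corner when up
o=pickle.load(open("cam0.pkl","rb"))["scene"]
pic=cv2.imread("pics/l1.png") # lid up reference crop 150:320,250:420
ref=cv2.resize(pic,(170,170),interpolation=cv2.INTER_AREA)
r=ref[75:115,100:150]; m=cv2.matchTemplate(s["frame"],r,cv2.TM_CCOEFF_NORMED); print("lidB vs up",cv2.minMaxLoc(m)[1],np.array(cv2.minMaxLoc(m)[3])-[350,225])
r=ref[8:40,45:95]; m=cv2.matchTemplate(s["frame"],r,cv2.TM_CCOEFF_NORMED); print("lidA",cv2.minMaxLoc(m)[1],np.array(cv2.minMaxLoc(m)[3])-[295,158])
E
```

```text
[181.1458 207.6333] [  7   7  18  21 240]
0.1 [0.4352 0.2368 0.1   ]
0.115 [0.4288 0.2222 0.115 ]
0.13 [0.4224 0.2076 0.13  ]
lidB vs up 0.7100385427474976 [-350   72]
lidA 0.49501943588256836 [-184 -149]
```

```bash
python3 - <<'E'
from h import *
from rig import read_camera
s=read_camera("scene")["frame"]; o=pickle.load(open("cam0.pkl","rb"))["scene"]["frame"]
l=cv2.resize(cv2.imread("pics/l1.png"),(170,170),interpolation=cv2.INTER_AREA)
for n,(x,y,w,h) in(("B",(330,205,85,65)),("A",(285,155,65,45))):
    e=lambda f:cv2.Canny(f[y:y+h,x:x+w],60,150)>0
    dil=lambda m:cv2.dilate(m.astype(np.uint8),np.ones((3,3)))>0
    L=l[y-150:y-150+h,x-250:x-250+w]; el=cv2.Canny(L,60,150)>0
    print(n,"edges shared with lid-up view",(e(s)&dil(el)).sum()/e(s).sum(),"with first picture",(e(s)&dil(e(o))).sum()/e(s).sum())
print("at gap B",s[257:262,374:379].mean((0,1)),"first",o[257:262,374:379].mean((0,1)),"l1",l[107:112,124:129].mean((0,1)))
E
```

```text
B edges shared with lid-up view 0.715927750410509 with first picture 0.6929392446633826
A edges shared with lid-up view 0.7667493796526055 with first picture 0.8039702233250621
at gap B [42.28 64.84 84.2 ] first [151.16 163.68 162.52] l1 [47.96 73.72 96.68]
```

Lid B's dark gap is still showing, lid A matches the first picture, the mug is unmoved and the key stands in it. Handing in.

```bash
python3 -c "
from rig import ctrl
print(ctrl.close_job())"
```

```text
the job is handed in; nothing more can be done
None
```

I moved the key to the shut box, opened it, turned the lock back home, drew the key out and stood it in the mug bits down; the job is handed in at about 39 s, and no verdict came back, but by the pictures both lids are up and the mug hasn't moved (tuna and garlic hadn't either when last checked; the spoon check was inconclusive).

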